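Pack the pralines, snap the tub shut and set the counter

ROBOT

A 6-joint arm with a two-finger parallel gripper is mounted at the origin on the work surface; the furniture and walls round the work are solid. World frame = base frame: x ahead of the robot, y to its left, z up, the work surface at z = 0. Lengths are in m, angles in rad, forces in N, time in s.
With the tool pointing down it reaches from about 0.275 to 0.85 m from the base axis. Payload 5.2 kg.
Tool frame: the origin (TCP) lies between the finger pads; the fingertips stand nose_length ahead of it and the grasp point (between the pads) lies 11 mm behind it (nose_length is the distance from the TCP to the fingertips, in m); z points along the fingers, y is the line along which they close (so a half turn about z gives the same grasp; the last joint's range is limited). The gripper opens to 85 mm and grips with 20 to 120 N. Pads are 22 mm wide; open, the fingers measure 114 mm over their backs; the gripper's body (76 mm by 85 mm) begins 54 mm behind the grasp point. The pads swing forward as they close: fully open they stand 13 mm farther back than shut.
Start: joints at [-1.553, 0.259, 1.535, -0, 1.348, -0.203], TCP at [0.12, -0.537, 0.208] pointing down, gripper open.
Joint ranges: [-3.14, 3.14], [-0.91, 2.08], [0.19, 2.58], [-1.22, 4.36], [0.22, 2.71], [-3.12, 3.12]. Speed limits (rad/s): [2.57, 2.57, 3.14, 3.14, 3.14, 3.14].

INTERFACE

Orientations are given as a rotation vector (axis times angle).
In Python, from cell import read_state, read_camera, get_calibration, finish_job, nose_length gives the robot as it stands.
- The arm moves only by the tool step_arm, never from a script. Its argument "rows" is a list of rows, each an object of numbers: "tx", "ty", "tz": the shift along the world's x, y, z in m; "rx", "ry", "rz": the turn, a rotation vector about the world's x, y, z in degrees; "fingers": the finger opening in m, from 0 to 0.0854. A call has 1 to 10 rows; each row is the pose to reach, as a shift and turn from the pose commanded when the call began; what a row does not reach only later rows make up. A row lasts 1/12 s, in which the tool goes at most 41.7 mm and 7.16 degrees, less where a joint would pass 70% of its speed; a pose out of reach is approached as far as the arm can. A call with a gripper value outside its range is refused whole. The fingers move at their own pace and stop on an object; "grip_force" is the grip in N (left out, the last holds). Time passes only in rows, so rows that repeat a pose let the fingers close. It gives the time, the measured TCP pose, the force, the opening and the grip force at its end, in the units of the state.
- read_state(): the state, without advancing time (a new reading comes with each control period).
- read_camera(name): name is "scene" or "top" or "wrist"; returns the picture (400x640x3 uint8, red, green, blue); there is no depth.
- get_calibration(name): a dict with "fov_y" (degrees; the focal length in pixels is half the picture's height over the tangent of half this angle, whatever the lens; pixels are square), "cx", "cy" (the principal point, pixels), "R" (3x3) and "t" (3): a world point X has camera coordinates R X + t. Camera axes: x right, y down, z forward; pixel columns grow to the right and rows downward; lengths in m; the calibration is good to about 2 mm. The wrist camera is an equidistant fisheye: a pixel r from the principal point sees the ray r / f radians off the axis. A picture is of the moment at which its call begins: read the wrist's pose just before it. get_calibration takes no time and is no camera call; for the wrist camera it gives the pose at the moment of the call.
- finish_job(): hands the job in; it is judged then, once.
The state is a dict: "clock": time; "joint_pos": joint angles; "qd": joint speeds; "joint_torque": joint torques, N m; "tcp_pos": TCP position; "tool_rot": TCP orientation; "contact_force": force on the tool from outside, world axes, zero at the start; "ft_torque": the same for the moment, N m; "opening": finger opening in m; "grasp_force": force on a finger pad.
Only numpy, scipy, OpenCV 4.12 (cv2) and the standard library are available. Lean on these libraries where they do the work, as an engineer would, in place of code of your own. Each camera call takes 0.05 s, during which the arm holds its last target. There are 200 camera calls.

TASK

Put all the pralines that are there (four to six) into the white tub in a single layer, none on top of another, then put the grey lid on the tub and press it fully home until both side clips have snapped under the rim. Turn the counter's knob until its window shows, well centred, as many dots as there are pralines in the tub; leave the closed tub standing on the work surface, and leave the mug, the bowl of nibs and the tape alone.

Things in the scene. Friction and masses are not known exactly. Their poses are not given: they have to be found in the camera images.
- tub: open white plastic food tub, 173 long (its own x) x 99 wide (y) x 43 high over its rounded rim; loose, about 0.3 kg. Origin: centre of the underside, z up. Inside 162 x 88 mm, floor 3 mm thick, walls 3 mm, rim a rounded bead 6 mm thick with its top 43 mm above the underside.
- lid: grey flat lid of the tub, plate 174 (its x) x 100 (y) x 4 mm; loose, about 0.1 kg. Origin: centre of the plate's underside, z up. Below it a rounded centring lip reaches 13.5 mm down (at the start the lid lies on it, origin 13.5 mm up) and fits inside the tub's rim with 2 mm play, finding its way in from about 4 mm off. Either way round fits.
- lid_handle (a point): middle of the bar handle on top of the lid, 15 mm above the lid's origin: 70 long (lid's x) x 16 wide (y) x 22 high, standing on the plate.
- lid_clip (a point): one of the lid's two sprung clips, 60 mm long, along its long sides (y = +-50 mm). Pressed down in the middle with some 8 to 15 N they ride over the tub's rim and snap in under it; the plate then lies on the rim, lid origin 43 mm above the tub's underside. Merely laid on, the lid stays about 4 mm higher.
- count_box: small square grey counter box, 104 x 104 x 26 mm, fixed to the work surface; origin: centre of its underside, z up. A flat white drum turns under its cover plate; the bar knob on top turns it.
- window (a point): the counter's square window, 21 x 21 mm with a bright steel frame, in the cover plate 36 mm from the drum's axis on the side towards the robot (the counter's -x); this point is the window's centre on the cover. Through it one field of the drum is seen: blank, or 1 to 6 black dots set as on a die.
- knob (a point): black bar knob on the counter, 46 long (its x) x 14 wide (y) x 26 high, standing on the drum's axis, from 28 to 54 mm above the work surface; this point: middle of the bar, 41 mm up, z up. It turns with the drum.
- drum (a joint): angle of the counter's drum and knob, rad: 0 shows a blank field, n dots stand in the middle of the window at n x 0.628 (36 degrees); grows counter-clockwise seen from above, stops at -0.1 and 3.9; stays where it is left (friction 0.05 N m).
- mat_sheet: flat beige silicone mat, 124 x 156 x 3 mm, fixed, on which the pralines lie in two rows at the start; origin: centre of its underside.
- praline_1_mid (a point): chocolate praline, 24 x 24 mm at the foot and slightly narrower at the top, 16 high, about 20 g; loose; this point: its middle, 8 mm above its underside, axes along its sides, z up.
- praline_2_mid (a point): chocolate praline, 24 x 24 mm at the foot and slightly narrower at the top, 16 high, about 20 g; loose; this point: its middle, 8 mm above its underside, axes along its sides, z up.
- praline_3_mid (a point): chocolate praline, 24 x 24 mm at the foot and slightly narrower at the top, 16 high, about 20 g; loose; this point: its middle, 8 mm above its underside, axes along its sides, z up.
- praline_4_mid (a point): chocolate praline, 24 x 24 mm at the foot and slightly narrower at the top, 16 high, about 20 g; loose; this point: its middle, 8 mm above its underside, axes along its sides, z up. Not in every start: absent (None) in some.
- praline_5_mid (a point): chocolate praline, 24 x 24 mm at the foot and slightly narrower at the top, 16 high, about 20 g; loose; this point: its middle, 8 mm above its underside, axes along its sides, z up. Not in every start: absent (None) in some.
- praline_6_mid (a point): chocolate praline, 24 x 24 mm at the foot and slightly narrower at the top, 16 high, about 20 g; loose; this point: its middle, 8 mm above its underside, axes along its sides, z up. Not in every start: absent (None) in some.
- mug_1: green mug, 77 mm across, 101 high, a bystander: leave it alone; origin: centre of its underside.
- nib_bowl: small steel bowl of cocoa nibs, 76 mm across, 35 high, a bystander: leave it alone; origin: centre of its underside.
- tape_1: roll of tape lying flat, 97 mm across, 25 high, a bystander: leave it alone; origin: centre of its underside.

How it is judged:
By the outcome, as a careful person would: the job done as asked, in the order asked, and still so for the second after the job is handed in, with the robot touching nothing.
Of praline_4, praline_5, praline_6 only 1 to 3 are there at a start; the rules pass over those that are not, and their reading is None.
At some moment in a run one of praline_1, praline_2, praline_3, lid may be knocked a few centimetres aside while the robot is not near it.
Once in a run the grip may slacken for a moment while it holds something.
It also fails if it takes over 210 s, if anything falls off the work surface, if the arm or the gripper's body presses on something with over 40 N, if the wrist force passes 120 N, or if a joint passes its speed limit or range.

## Working session

There is one attempt and no reset: what is moved stays moved. The work goes in short steps, Python scripts to look and compute and a tool call to move; the robot and the scene stay as the last step left them, time stands still between calls to the robot, and variables do not carry over. Pictures are saved under pics/ and viewed, at most 14 in all, crops included, and the job is handed in when it is done.

Besides the shell and the picture viewer there is one more tool, called as a command line: name --argument value ..., lists and objects as JSON in quotes. step_arm: Moves the arm, as the interface text tells. Its arguments: {"type":"object","properties":{"rows":{"type":"array","items":{"type":"object","properties":{"tx":{"type":"number"},"ty":{"type":"number"},"tz":{"type":"number"},"rx":{"type":"number"},"ry":{"type":"number"},"rz":{"type":"number"},"fingers":{"type":"number"}}}},"grip_force":{"type":"number"}},"required":["rows"]}

```bash
mkdir -p pics; ls; cat > h.py <<'E'
import numpy as np, cv2
from cell import *
def cal(n):
    c=get_calibration(n); c['f']=200/np.tan(np.radians(c['fov_y'])/2); c['R']=np.array(c['R']);c['t']=np.array(c['t']); return c
def ray(c,uv,wrist=False):
    d=(np.array(uv,float)-[c['cx'],c['cy']])/c['f']
    if wrist:
        th=np.hypot(*d); v=np.array([*(d/max(th,1e-9)*np.sin(th)),np.cos(th)])
    else: v=np.array([*d,1.])
    v=c['R'].T@v; return -c['R'].T@c['t'], v/np.linalg.norm(v)
def onz(c,uv,z,w=False):
    o,v=ray(c,uv,w); return o+v*(z-o[2])/v[2]
def proj(c,X,w=False):
    p=c['R']@np.array(X)+c['t']
    if w:
        r=np.hypot(p[0],p[1]); return np.array([c['cx'],c['cy']])+c['f']*np.arctan2(r,p[2])*p[:2]/max(r,1e-9)
    return np.array([c['cx'],c['cy']])+c['f']*p[:2]/p[2]
def tri(rs):
    A=0;b=0
    for o,v in rs:
        P=np.eye(3)-np.outer(v,v);A=A+P;b=b+P@o
    X=np.linalg.solve(A,b); return X,[np.linalg.norm((np.eye(3)-np.outer(v,v))@(X-o)) for o,v in rs]
def save(im,n): cv2.imwrite(f'pics/{n}.png',im[:,:,::-1])
E
python3 - <<'E'
from h import *
print(read_state(), nose_length() if callable(nose_length) else nose_length)
for n in ['scene','top','wrist']:
    c=cal(n); print(n,c['f'],c['cx'],c['cy'],(-c['R'].T@c['t']).round(3),c['R'].round(3).tolist())
    save(read_camera(n),n+'0')
E
```

```text
pics
{'clock': 0.0, 'joint_pos': array([-1.55276176e+00,  2.59355024e-01,  1.53608817e+00, -1.14583221e-05,
        1.34801761e+00, -2.02811235e-01]), 'qd': array([-1.49153424e-04,  1.46442227e-03, -3.22559123e-04, -1.09961029e-03,
        6.71244468e-05,  1.82300187e-04]), 'joint_torque': array([-1.53390716e-03, -4.46029723e+01, -2.90571302e+01, -4.45607075e-04,
        1.16504316e-02,  1.09896229e-05]), 'tcp_pos': array([ 0.12048224, -0.53604782,  0.20706623]), 'tool_rot': array([-3.12060872e+00, -3.45998089e-01, -2.53101354e-04]), 'contact_force': array([ 0.62108536,  0.03239061, -0.65129578]), 'ft_torque': array([ 0.04464549,  0.0435545 , -0.04128934]), 'grasp_force': 0.0, 'opening': 0.08519617361516005} 0.008
scene 389.18048252043906 317.4931657029432 200.3525013122624 [0.067 0.948 0.646] [[-0.848, -0.531, -0.009], [-0.318, 0.521, -0.792], [0.425, -0.669, -0.61]]
top 375.7195246252816 320.2287039435338 195.71344084298238 [0.302 0.295 1.131] [[-0.024, -1.0, -0.007], [-0.986, 0.025, -0.165], [0.165, 0.003, -0.986]]
wrist 309.70691628693146 320.41197981298905 195.56306690999122 [ 0.197 -0.519  0.374] [[0.218, -0.976, -0.001], [-0.928, -0.208, 0.31], [-0.302, -0.066, -0.951]]
```

View pics/top0.png

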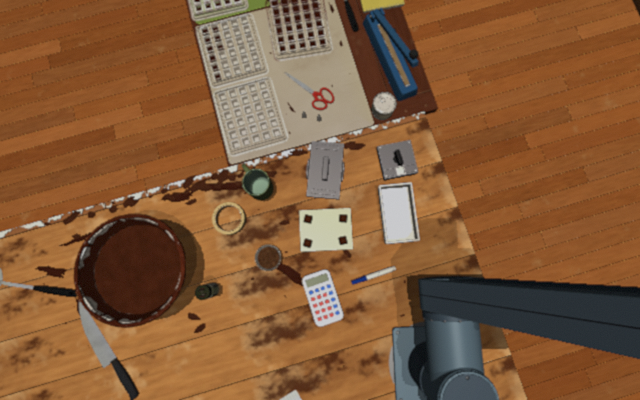

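View pics/scene0.png

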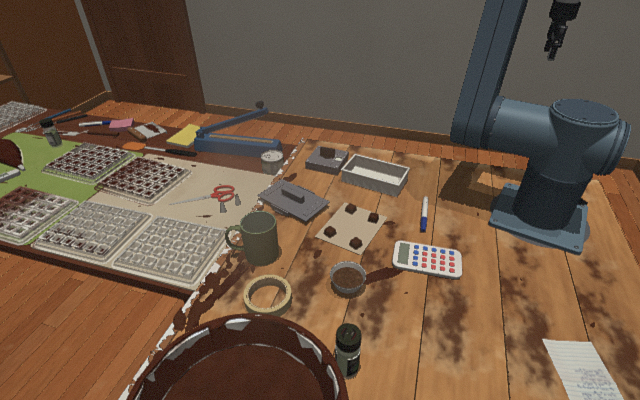

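Top view: mat with four pralines at about (308,219), (343,218), (308,243) and (344,242). The tub is at (399,213), the lid at (325,170) with its handle, and the counter at (397,160). The scene view confirms four pralines.

```bash
python3 - <<'E'
from h import *
c=cal('top')
for n,uv,z in [('p1',(308,219),.019),('p2',(343,218),.019),('p3',(308,243),.019),('p4',(344,242),.019),('tub',(399,213),.043),('lid',(325,170),.02),('handle',(325,168),.039),('knob',(397,158),.05),('mug',(258,182),.1),('bowl',(268,258),.035),('tape',(228,218),.02),('calc',(322,298),.01)]:
    print(n,onz(c,uv,z).round(3))
s=read_state()
from scipy.spatial.transform import Rotation as R
print(R.from_rotvec(s['tool_rot']).as_matrix().round(3))
cw=cal('wrist'); print('cam in tool',R.from_rotvec(s['tool_rot']).as_matrix().T@(-cw['R'].T@cw['t']-s['tcp_pos']))
E
```

```text
p1 [0.419 0.337 0.019]
p2 [0.42  0.233 0.019]
p3 [0.348 0.338 0.019]
p4 [0.349 0.232 0.019]
tub [0.427 0.071 0.043]
lid [0.567 0.282 0.02 ]
handle [0.568 0.282 0.039]
knob [0.591 0.069 0.05 ]
mug [0.518 0.472 0.1  ]
bowl [0.308 0.453 0.035]
tape [0.428 0.574 0.02 ]
calc [0.19  0.301 0.01 ]
[[ 0.976  0.219 -0.   ]
 [ 0.219 -0.976  0.001]
 [ 0.    -0.001 -1.   ]]
cam in tool [ 0.07900159 -0.00041786 -0.16663367]
```

step_arm --rows '[{"tx":0.28,"ty":0.33,"tz":0.12,"rz":-12.7},{"tx":0.28,"ty":0.33,"tz":0.12,"rz":-12.7},{"tx":0.28,"ty":0.33,"tz":0.12,"rz":-12.7},{"tx":0.28,"ty":0.33,"tz":0.12,"rz":-12.7},{"tx":0.28,"ty":0.33,"tz":0.12,"rz":-12.7},{"tx":0.28,"ty":0.33,"tz":0.12,"rz":-12.7},{"tx":0.28,"ty":0.68,"tz":0.12,"rz":-12.7},{"tx":0.28,"ty":0.68,"tz":0.12,"rz":-12.7},{"tx":0.28,"ty":0.68,"tz":0.12,"rz":-12.7},{"tx":0.28,"ty":0.68,"tz":0.12,"rz":-12.7}]'

```text
$.rows[0]: bad value
```

step_arm --rows '[{"tx":0.0,"ty":0.25,"tz":0.0},{"tx":0.0,"ty":0.25,"tz":0.0},{"tx":0.0,"ty":0.25,"tz":0.0},{"tx":0.0,"ty":0.25,"tz":0.0},{"tx":0.0,"ty":0.25,"tz":0.0},{"tx":0.0,"ty":0.25,"tz":0.0},{"tx":0.0,"ty":0.25,"tz":0.0},{"tx":0.0,"ty":0.25,"tz":0.0}]'

```text
$.rows[0]: bad value
```

step_arm --rows '[{"tx":0.02,"ty":0.03,"tz":0.01,"rx":0,"ry":0,"rz":-3,"fingers":0.08}]'

```text
clock: 0.23
tcp_pos: [0.1378, -0.5092, 0.2153]
tool_rot: [-3.129, -0.259, 0.003]
contact_force: [1.2, 0.0, 0.2]
opening: 0.0799
grasp_force: 0.0
```

step_arm --rows '[{"tx":0.26,"ty":0.3,"tz":0.11,"rx":0,"ry":0,"rz":-9.7,"fingers":0.06},{"tx":0.26,"ty":0.3,"tz":0.11,"rx":0,"ry":0,"rz":-9.7,"fingers":0.06},{"tx":0.26,"ty":0.3,"tz":0.11,"rx":0,"ry":0,"rz":-9.7,"fingers":0.06},{"tx":0.26,"ty":0.3,"tz":0.11,"rx":0,"ry":0,"rz":-9.7,"fingers":0.06},{"tx":0.26,"ty":0.3,"tz":0.11,"rx":0,"ry":0,"rz":-9.7,"fingers":0.06},{"tx":0.26,"ty":0.3,"tz":0.11,"rx":0,"ry":0,"rz":-9.7,"fingers":0.06},{"tx":0.26,"ty":0.3,"tz":0.11,"rx":0,"ry":0,"rz":-9.7,"fingers":0.06},{"tx":0.26,"ty":0.65,"tz":0.11,"rx":0,"ry":0,"rz":-9.7,"fingers":0.06},{"tx":0.26,"ty":0.65,"tz":0.11,"rx":0,"ry":0,"rz":-9.7,"fingers":0.06},{"tx":0.26,"ty":0.65,"tz":0.11,"rx":0,"ry":0,"rz":-9.7,"fingers":0.06}]'

```text
clock: 1.07
tcp_pos: [0.3459, -0.1694, 0.3048]
tool_rot: [-3.141, 0.001, 0.0]
contact_force: [1.5, -0.2, -0.1]
opening: 0.0602
grasp_force: 0.0
```

step_arm --rows '[{"tx":0.0,"ty":0.34,"tz":0.0,"rx":0,"ry":0,"rz":0,"fingers":0.06},{"tx":0.0,"ty":0.34,"tz":0.0,"rx":0,"ry":0,"rz":0,"fingers":0.06},{"tx":0.0,"ty":0.34,"tz":0.0,"rx":0,"ry":0,"rz":0,"fingers":0.06},{"tx":0.0,"ty":0.34,"tz":0.0,"rx":0,"ry":0,"rz":0,"fingers":0.06},{"tx":0.0,"ty":0.34,"tz":0.0,"rx":0,"ry":0,"rz":0,"fingers":0.06},{"tx":0.0,"ty":0.34,"tz":0.0,"rx":0,"ry":0,"rz":0,"fingers":0.06},{"tx":0.0,"ty":0.34,"tz":0.0,"rx":0,"ry":0,"rz":0,"fingers":0.06},{"tx":0.0,"ty":0.34,"tz":0.0,"rx":0,"ry":0,"rz":0,"fingers":0.06},{"tx":0.0,"ty":0.34,"tz":0.0,"rx":0,"ry":0,"rz":0,"fingers":0.06}]'

```text
clock: 1.82
tcp_pos: [0.3443, 0.1745, 0.3048]
tool_rot: [-3.138, -0.01, 0.001]
contact_force: [-0.3, 0.1, -0.9]
opening: 0.0599
grasp_force: 0.0
```

```bash
python3 - <<'E'
from h import *
import pickle
s=read_state();c=cal('wrist');im=read_camera('wrist'); save(im,'w1'); pickle.dump((s,c,im),open('w1.pkl','wb'))
print(s['clock'],s['tcp_pos'],s['tool_rot'],s['joint_pos'])
E
```

```text
1.8167 [0.34429071 0.17446123 0.30475955] [-3.13840829e+00 -1.01963052e-02  5.26424689e-04] [ 0.17460086 -0.10303609  1.69902236  0.00317959  1.54539692  1.73881904]
```

View pics/w1.png

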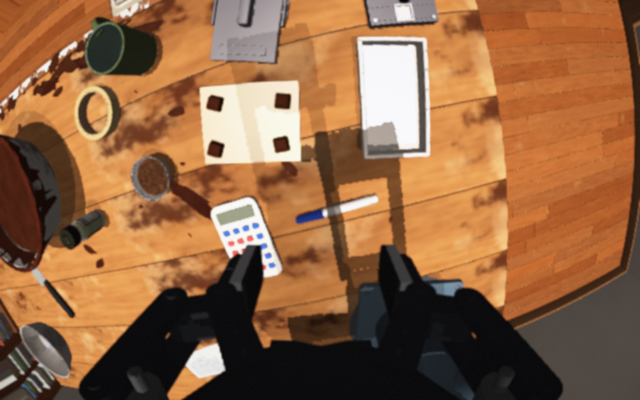

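Wrist view: pralines at (215,103), (283,101), (216,148) and (281,144). The tub spans (357–430, 37–158); the lid and counter are cut off at the top. I'll move 0.12 m forward for the second view.

step_arm --rows '[{"tx":0.13,"ty":0.03,"tz":0.0,"rx":0,"ry":0,"rz":0,"fingers":0.06},{"tx":0.13,"ty":0.03,"tz":0.0,"rx":0,"ry":0,"rz":0,"fingers":0.06},{"tx":0.13,"ty":0.03,"tz":0.0,"rx":0,"ry":0,"rz":0,"fingers":0.06},{"tx":0.13,"ty":0.03,"tz":0.0,"rx":0,"ry":0,"rz":0,"fingers":0.06},{"tx":0.13,"ty":0.03,"tz":0.0,"rx":0,"ry":0,"rz":0,"fingers":0.06},{"tx":0.13,"ty":0.03,"tz":0.0,"rx":0,"ry":0,"rz":0,"fingers":0.06}]'

```text
clock: 2.37
tcp_pos: [0.4757, 0.1972, 0.3039]
tool_rot: [3.141, -0.004, -0.004]
contact_force: [0.1, -0.7, 0.3]
opening: 0.0599
grasp_force: 0.0
```

```bash
python3 - <<'E'
from h import *
import pickle
s=read_state();c=cal('wrist');im=read_camera('wrist'); save(im,'w2'); pickle.dump((s,c,im),open('w2.pkl','wb'))
print(s['clock'],s['tcp_pos'],s['tool_rot'])
E
```

```text
2.3667 [0.47567656 0.19715791 0.30389715] [ 3.14072367 -0.00373156 -0.00423634]
```

View pics/w2.png

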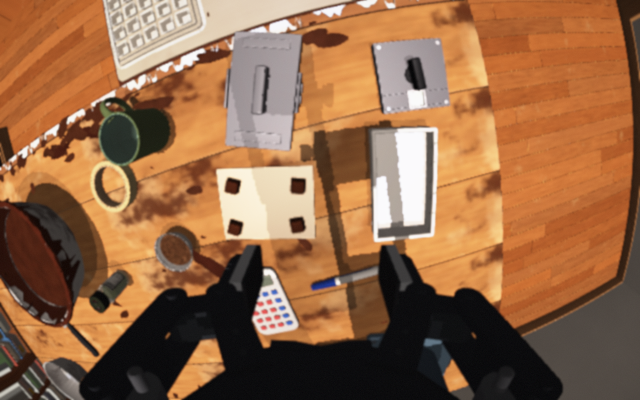

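```bash
cat > m.py <<'E'
from h import *
import pickle
def load(n): return pickle.load(open(n+'.pkl','rb'))
def blob(mask,roi,amin=40,amax=1e9,hull=True):
    m=np.zeros_like(mask);x0,y0,x1,y1=roi;m[y0:y1,x0:x1]=mask[y0:y1,x0:x1]
    cs,_=cv2.findContours(m,cv2.RETR_EXTERNAL,cv2.CHAIN_APPROX_NONE)
    return [k[:,0,:] for k in cs if amin<=cv2.contourArea(k)<=amax]
def wrect(c,k,z,w=True):
    P=np.array([onz(c,p,z,w)[:2] for p in k],np.float32)
    (x,y),(a,b),t=cv2.minAreaRect(P*1000)
    if a<b: a,b,t=b,a,t+90
    return np.round([x,y,a,b,(t+90)%180-90],1)
def cen(k):
    M=cv2.moments(k.reshape(-1,1,2)); return np.array([M['m10'],M['m01']])/M['m00']
E
python3 - <<'E'
from m import *
d={}
for n,rp,rt,rl,rc in [('w1',(200,80,300,165),(345,25,440,170),None,None),('w2',(215,165,318,242),(360,118,445,248),(215,25,310,156),(365,33,455,115))]:
    s,c,im=load(n); hsv=cv2.cvtColor(im,cv2.COLOR_RGB2HSV); V=hsv[...,2];S=hsv[...,1]
    pm=(V<90).astype(np.uint8)*255
    d[n]=[(cen(k),c) for k in blob(pm,rp,60,800)]
    for k in blob(pm,rp,60,800): print(n,'praline',cen(k).round(1),wrect(c,k,.015))
    for k in blob(((S<60)).astype(np.uint8)*255,rt,1500): print(n,'tub',wrect(c,k,.043),k.min(0),k.max(0))
    if rl:
        for k in blob(((S<70)&(V>60)).astype(np.uint8)*255,rl,800): print('lid',wrect(c,k,.0175),k.min(0),k.max(0))
        for k in blob(((S<70)&(V>50)).astype(np.uint8)*255,rc,800): print('ctr',wrect(c,k,.026),k.min(0),k.max(0))
        for k in blob((V<60).astype(np.uint8)*255,(395,45,440,98),60): print('knob',wrect(c,k,.054),k.min(0),k.max(0))
        crop=cv2.resize(im[25:160,215:455],None,fx=3.3,fy=3.3,interpolation=cv2.INTER_CUBIC); save(crop,'w2c')
for a,ca in d['w1']:
    best=min(((tri([ray(ca,a,True),ray(cb,b,True)]),b) for b,cb in d['w2']),key=lambda q:q[0][1][0]+abs(q[0][0][2]-.012)); print(a.round(),best[1].round(),best[0][0].round(4),np.round(best[0][1],4))
E
```

```text
w1 praline [215.5 148.7] [349.3 338.   21.6  21.4  71. ]
w1 praline [281.2 143.7] [355.2 234.3  20.1  19.6 -79.3]
w1 praline [214.8 102.8] [420.5 335.7  22.3  19.7  73.2]
w1 praline [282.4 100.7] [419.8 232.1  20.6  19.3  88.7]
w1 tub [427.9  72.7 172.4 100.2   4.1] [357  37] [429 158]
w2 praline [235.  226.9] [351.1 338.8  23.7  19.9 -18.8]
w2 praline [297.2 224.3] [356.6 234.7  23.7  20.9   9.1]
w2 praline [298.  185.4] [421.6 231.8  21.   18.6  -1.1]
w2 praline [232.5 185.5] [422.1 335.7  21.9  20.4 -14.8]
w2 tub [428.9  73.1 174.4 101.1   4.2] [369 127] [437 241]
lid [575.3 287.5 197.1 128.3   0.8] [215  25] [302 150]
ctr [592.6  64.5 106.  103.4 -80.1] [372  39] [449 113]
knob [591.2  70.3  41.8  23.8  14.4] [406  58] [425  88]
[216. 149.] [235. 227.] [0.3484 0.3405 0.0083] [0.0001 0.0001]
[281. 144.] [297. 224.] [0.3545 0.2351 0.0096] [0.0001 0.0001]
[215. 103.] [232. 186.] [0.4205 0.3377 0.0086] [0. 0.]
[282. 101.] [298. 185.] [0.4194 0.2325 0.0068] [0.0001 0.0001]
```

View pics/w2c.png

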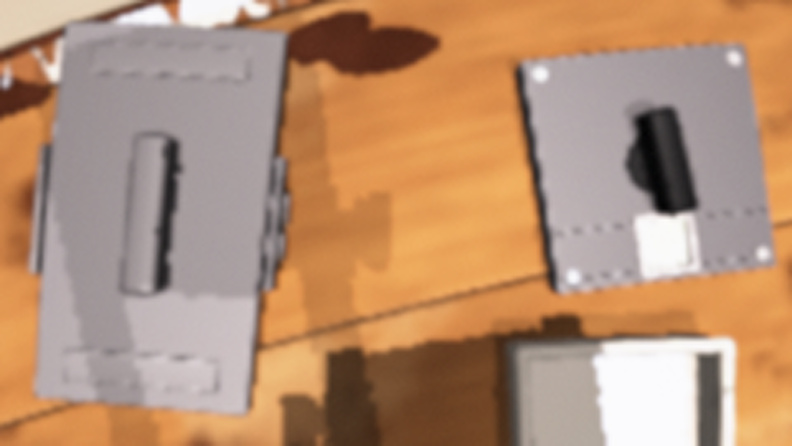

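Two views agree to about 2 mm: pralines near z≈0.010, tub at (0.4285, 0.073) with yaw 4.1° and size 173x100, counter 105 mm across at (0.592, 0.065). The picture shows a blank field in the counter window. Picking the praline at (0.3555, 0.2347) first.

step_arm --grip_force 30 --rows '[{"tx":-0.12,"ty":0.0375,"tz":-0.2,"rx":0,"ry":0,"rz":9,"fingers":0.045},{"tx":-0.12,"ty":0.0375,"tz":-0.2,"rx":0,"ry":0,"rz":9,"fingers":0.045},{"tx":-0.12,"ty":0.0375,"tz":-0.2,"rx":0,"ry":0,"rz":9,"fingers":0.045},{"tx":-0.12,"ty":0.0375,"tz":-0.2,"rx":0,"ry":0,"rz":9,"fingers":0.045},{"tx":-0.12,"ty":0.0375,"tz":-0.2,"rx":0,"ry":0,"rz":9,"fingers":0.045},{"tx":-0.12,"ty":0.0375,"tz":-0.2,"rx":0,"ry":0,"rz":9,"fingers":0.045},{"tx":-0.12,"ty":0.0375,"tz":-0.2,"rx":0,"ry":0,"rz":9,"fingers":0.045},{"tx":-0.12,"ty":0.0375,"tz":-0.24,"rx":0,"ry":0,"rz":9,"fingers":0.045},{"tx":-0.12,"ty":0.0375,"tz":-0.24,"rx":0,"ry":0,"rz":9,"fingers":0.045},{"tx":-0.12,"ty":0.0375,"tz":-0.24,"rx":0,"ry":0,"rz":9,"fingers":0.045}]'

```text
clock: 3.25
tcp_pos: [0.3555, 0.2354, 0.0655]
tool_rot: [3.131, 0.245, -0.002]
contact_force: [-0.1, -0.2, -0.1]
opening: 0.045
grasp_force: 0.0
```

```bash
cat > st.py <<'E'
from h import *
s=read_state();r=s['tool_rot'];from scipy.spatial.transform import Rotation as R
M=R.from_rotvec(r).as_matrix()
print(s['clock'],(s['tcp_pos']*1000).round(1),'yaw',np.degrees(np.arctan2(M[1,0],M[0,0])).round(2),'z',M[:,2].round(3),'q',s['joint_pos'].round(2),s['opening'].round(4))
E
python3 st.py
```

```text
Traceback (most recent call last):
  File "st.py", line 4, in <module>
    print(s['clock'],(s['tcp_pos']*1000).round(1),'yaw',np.degrees(np.arctan2(M[1,0],M[0,0])).round(2),'z',M[:,2].round(3),'q',s['joint_pos'].round(2),s['opening'].round(4))
                                                                                                                                                       ^^^^^^^^^^^^^^^^^^
AttributeError: 'float' object has no attribute 'round'
```

step_arm --rows '[{"tx":0,"ty":-0.0005,"tz":-0.03,"rx":0,"ry":0,"rz":0,"fingers":0.045},{"tx":0,"ty":-0.0005,"tz":-0.052,"rx":0,"ry":0,"rz":0,"fingers":0.045},{"tx":0,"ty":-0.0005,"tz":-0.052,"rx":0,"ry":0,"rz":0,"fingers":0.045},{"tx":0,"ty":-0.0005,"tz":-0.052,"rx":0,"ry":0,"rz":0,"fingers":0.015},{"tx":0,"ty":-0.0005,"tz":-0.052,"rx":0,"ry":0,"rz":0,"fingers":0.015},{"tx":0,"ty":-0.0005,"tz":-0.052,"rx":0,"ry":0,"rz":0,"fingers":0.015},{"tx":0,"ty":-0.0005,"tz":-0.052,"rx":0,"ry":0,"rz":0,"fingers":0.015},{"tx":0,"ty":-0.0005,"tz":-0.052,"rx":0,"ry":0,"rz":0,"fingers":0.015}]'

```text
clock: 3.92
tcp_pos: [0.3567, 0.2359, 0.0139]
tool_rot: [-3.131, -0.245, -0.003]
contact_force: [-0.7, 0.3, -0.5]
opening: 0.0153
grasp_force: 0.0
```

```bash
python3 - <<'E'
from h import *
im=read_camera('wrist'); save(cv2.resize(im[100:340,180:460],None,fx=2,fy=2),'a1')
im=read_camera('top'); save(im,'t1')
E
```

```text
(no output)
```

View pics/a1.png

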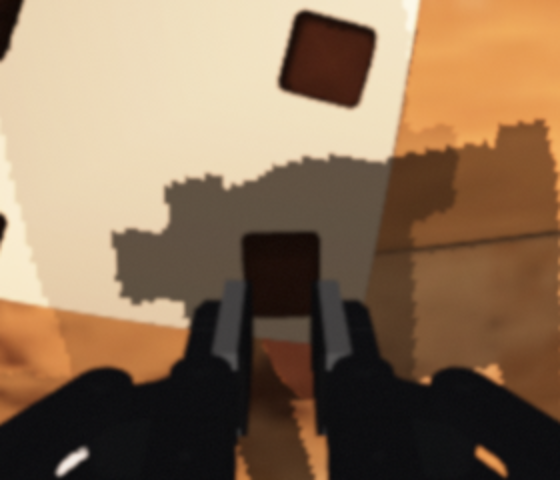

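The picture shows the praline standing between the pads, well aligned, with a small gap left. I'll close further.

step_arm --rows '[{"tx":0,"ty":0,"tz":0,"rx":0,"ry":0,"rz":0,"fingers":0.0},{"tx":0,"ty":0,"tz":0,"rx":0,"ry":0,"rz":0,"fingers":0.0},{"tx":0,"ty":0,"tz":0,"rx":0,"ry":0,"rz":0,"fingers":0.0},{"tx":0,"ty":0,"tz":0,"rx":0,"ry":0,"rz":0,"fingers":0.0},{"tx":0,"ty":0,"tz":0,"rx":0,"ry":0,"rz":0,"fingers":0.0}]'

```text
clock: 4.43
tcp_pos: [0.3558, 0.2356, 0.0127]
tool_rot: [3.132, 0.245, -0.0]
contact_force: [-1.0, 1.1, -0.1]
opening: 0.0002
grasp_force: 0.0
```

```bash
sed -i "s/s\['opening'\].round(4)/s['opening']/" st.py; python3 - <<'E'
from h import *
im=read_camera('wrist'); save(cv2.resize(im[100:340,180:460],None,fx=2,fy=2),'a2')
im=read_camera('top'); save(im,'t1')
E
python3 st.py
```

```text
4.5333 [355.8 235.6  12.7] yaw 8.95 z [-0. -0. -1.] q [ 0.32  0.29  2.06 -0.    0.79  1.74] 7.303032809749237e-05
```

View pics/a2.png

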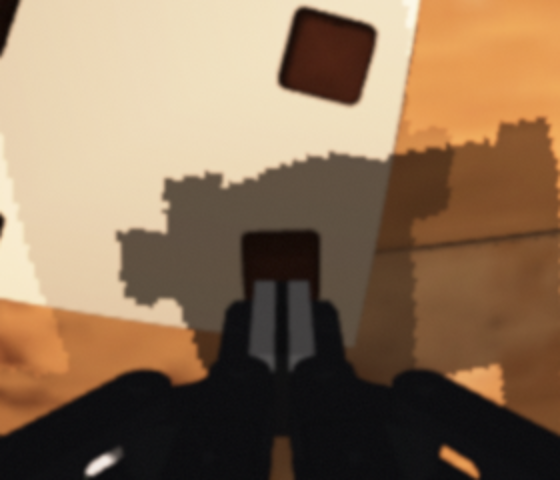

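Fingers are fully shut and the praline is still there, seen past the tips at (320,240), so they shut above or behind it. Checking the geometry.

```bash
python3 - <<'E'
from h import *
s=read_state();c=cal('wrist')
for z in (.0,.005,.013,.019,.024,.03,.04): print(z,proj(c,[*s['tcp_pos'][:2],z],True).round(1))
for uv in [(301.5,216),(340,216),(301.5,252),(340,252)]: print('pr',onz(c,uv,.019,True).round(4))
E
```

```text
0.0 [321.1 226.4]
0.005 [321.1 229.6]
0.013 [321.1 235.2]
0.019 [321.1 239.6]
0.024 [321.2 243.6]
0.03 [321.2 248.6]
0.04 [321.2 257.6]
pr [0.3686 0.2487 0.019 ]
pr [0.372  0.2275 0.019 ]
pr [0.346  0.2457 0.019 ]
pr [0.3495 0.2234 0.019 ]
```

The tips project where z would be 20 mm or more while the TCP is at 13 mm, so the real tips are shorter than nose_length says. I'll open and feel downwards.

step_arm --rows '[{"tx":0.003,"ty":0,"tz":0,"rx":0,"ry":0,"rz":0,"fingers":0.04},{"tx":0.003,"ty":0,"tz":0,"rx":0,"ry":0,"rz":0,"fingers":0.04},{"tx":0.003,"ty":0,"tz":-0.002,"rx":0,"ry":0,"rz":0,"fingers":0.04},{"tx":0.003,"ty":0,"tz":-0.004,"rx":0,"ry":0,"rz":0,"fingers":0.04},{"tx":0.003,"ty":0,"tz":-0.006,"rx":0,"ry":0,"rz":0,"fingers":0.04},{"tx":0.003,"ty":0,"tz":-0.008,"rx":0,"ry":0,"rz":0,"fingers":0.04},{"tx":0.003,"ty":0,"tz":-0.008,"rx":0,"ry":0,"rz":0,"fingers":0.04}]'

```text
clock: 5.17
tcp_pos: [0.3584, 0.2354, 0.0043]
tool_rot: [3.132, 0.245, -0.002]
contact_force: [-0.3, 0.5, 0.5]
opening: 0.04
grasp_force: 0.0
```

step_arm --rows '[{"tx":0,"ty":0,"tz":-0.002,"rx":0,"ry":0,"rz":0,"fingers":0.04},{"tx":0,"ty":0,"tz":-0.004,"rx":0,"ry":0,"rz":0,"fingers":0.04},{"tx":0,"ty":0,"tz":-0.004,"rx":0,"ry":0,"rz":0,"fingers":0.04}]'

```text
clock: 5.42
tcp_pos: [0.3586, 0.2355, 0.0005]
tool_rot: [3.132, 0.245, -0.001]
contact_force: [-0.4, -0.2, -0.6]
opening: 0.04
grasp_force: 0.0
```

```bash
python3 - <<'E'
from h import *
im=read_camera('wrist'); save(cv2.resize(im[100:340,180:460],None,fx=2,fy=2),'a3')
s=read_state();c=cal('wrist')
print(s['contact_force'],s['tcp_pos'])
for dx in (0,.011):
  for z in (.0,.005,.015,.02): print(dx,z,*[proj(c,[s['tcp_pos'][0]+dx+l*.16,s['tcp_pos'][1]+dx*.16-l,z],True).round(1) for l in(-.02,.02)])
E
```

```text
[-0.44236035 -0.08588247 -0.1880981 ] [0.35867096 0.23553539 0.00057969]
0 0.0 [287.2 234.6] [355.  234.3]
0 0.005 [286.4 238.2] [355.9 238. ]
0 0.015 [284.6 246.1] [357.7 245.8]
0 0.02 [283.6 250.3] [358.7 250.1]
0.011 0.0 [286.4 217.3] [355.7 217.1]
0.011 0.005 [285.5 220.6] [356.6 220.4]
0.011 0.015 [283.6 227.8] [358.6 227.5]
0.011 0.02 [282.5 231.6] [359.7 231.4]
```

View pics/a3.png

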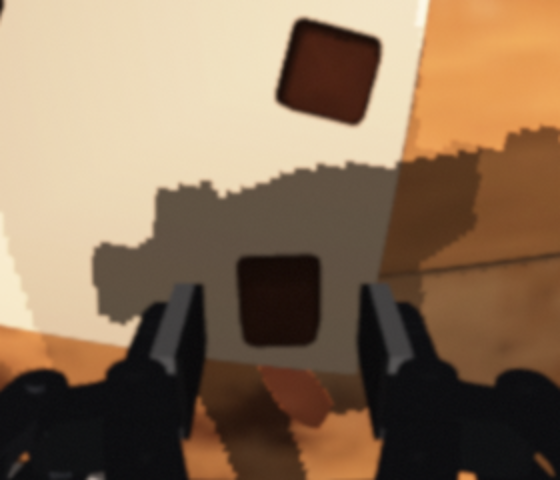

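No contact at TCP z=0, and in the picture the tips at (282,242) and (360,242) are still about 20 mm above the mat. Continuing down, guarded.

step_arm --rows '[{"tx":-0.001,"ty":0,"tz":-0.003,"rx":0,"ry":0,"rz":0,"fingers":0.04},{"tx":-0.001,"ty":0,"tz":-0.006,"rx":0,"ry":0,"rz":0,"fingers":0.04},{"tx":-0.001,"ty":0,"tz":-0.006,"rx":0,"ry":0,"rz":0,"fingers":0.04}]'

```text
clock: 5.72
tcp_pos: [0.3574, 0.2355, -0.0057]
tool_rot: [3.132, 0.245, -0.001]
contact_force: [0.2, -0.2, 0.5]
opening: 0.0404
grasp_force: 0.0
```

step_arm --rows '[{"tx":0,"ty":0,"tz":-0.002,"rx":0,"ry":0,"rz":0,"fingers":0.04},{"tx":0,"ty":0,"tz":-0.004,"rx":0,"ry":0,"rz":0,"fingers":0.04},{"tx":0,"ty":0,"tz":-0.004,"rx":0,"ry":0,"rz":0,"fingers":0.04}]'

```text
clock: 5.97
tcp_pos: [0.3577, 0.2355, -0.0095]
tool_rot: [3.132, 0.245, -0.001]
contact_force: [-0.2, -1.0, 0.9]
opening: 0.0399
grasp_force: 0.0
```

step_arm --rows '[{"tx":0,"ty":0,"tz":0,"rx":0,"ry":0,"rz":0,"fingers":0.005},{"tx":0,"ty":0,"tz":0,"rx":0,"ry":0,"rz":0,"fingers":0.005},{"tx":0,"ty":0,"tz":0,"rx":0,"ry":0,"rz":0,"fingers":0.005},{"tx":0,"ty":0,"tz":0,"rx":0,"ry":0,"rz":0,"fingers":0.005},{"tx":0,"ty":0,"tz":0,"rx":0,"ry":0,"rz":0,"fingers":0.005}]'

```text
clock: 6.38
tcp_pos: [0.3579, 0.2356, -0.0091]
tool_rot: [-3.132, -0.245, -0.0]
contact_force: [-0.7, -0.4, 2.2]
opening: 0.0191
grasp_force: 29.1
```

step_arm --rows '[{"tx":0,"ty":0,"tz":0,"rx":0,"ry":0,"rz":0,"fingers":0.04},{"tx":0,"ty":0,"tz":0,"rx":0,"ry":0,"rz":0,"fingers":0.04},{"tx":0,"ty":0,"tz":-0.003,"rx":0,"ry":0,"rz":0,"fingers":0.04},{"tx":0,"ty":0,"tz":-0.005,"rx":0,"ry":0,"rz":0,"fingers":0.04},{"tx":0,"ty":0,"tz":-0.005,"rx":0,"ry":0,"rz":0,"fingers":0.04}]'

```text
clock: 6.8
tcp_pos: [0.3575, 0.2355, -0.0147]
tool_rot: [3.132, 0.245, -0.001]
contact_force: [0.0, -0.2, 0.2]
opening: 0.0402
grasp_force: 0.0
```

step_arm --rows '[{"tx":0,"ty":0,"tz":0,"rx":0,"ry":0,"rz":0,"fingers":0.005},{"tx":0,"ty":0,"tz":0,"rx":0,"ry":0,"rz":0,"fingers":0.005},{"tx":0,"ty":0,"tz":0,"rx":0,"ry":0,"rz":0,"fingers":0.005},{"tx":0,"ty":0,"tz":0,"rx":0,"ry":0,"rz":0,"fingers":0.005},{"tx":0,"ty":0,"tz":0,"rx":0,"ry":0,"rz":0,"fingers":0.005}]'

```text
clock: 7.22
tcp_pos: [0.3579, 0.2356, -0.0142]
tool_rot: [-3.132, -0.245, -0.0]
contact_force: [-0.2, 0.2, -0.4]
opening: 0.0208
grasp_force: 29.0
```

The tip sits about 26 mm behind the reported TCP, judging from the taper: grip width 19.1 then 20.8 mm. Regripping 4 mm lower, then lifting.

step_arm --rows '[{"tx":0,"ty":0,"tz":0,"rx":0,"ry":0,"rz":0,"fingers":0.04},{"tx":0,"ty":0,"tz":0,"rx":0,"ry":0,"rz":0,"fingers":0.04},{"tx":0,"ty":0,"tz":-0.003,"rx":0,"ry":0,"rz":0,"fingers":0.04},{"tx":0,"ty":0,"tz":-0.004,"rx":0,"ry":0,"rz":0,"fingers":0.01},{"tx":0,"ty":0,"tz":-0.004,"rx":0,"ry":0,"rz":0,"fingers":0.005},{"tx":0,"ty":0,"tz":-0.004,"rx":0,"ry":0,"rz":0,"fingers":0.005},{"tx":0,"ty":0,"tz":-0.004,"rx":0,"ry":0,"rz":0,"fingers":0.005},{"tx":0,"ty":0,"tz":-0.004,"rx":0,"ry":0,"rz":0,"fingers":0.005}]'

```text
clock: 7.88
tcp_pos: [0.3579, 0.2356, -0.0182]
tool_rot: [-3.132, -0.245, 0.0]
contact_force: [-0.2, -0.1, -0.1]
opening: 0.0221
grasp_force: 29.1
```

step_arm --rows '[{"tx":0,"ty":0,"tz":0.02,"rx":0,"ry":0,"rz":0,"fingers":0.005},{"tx":0,"ty":0,"tz":0.05,"rx":0,"ry":0,"rz":0,"fingers":0.005},{"tx":0,"ty":0,"tz":0.08,"rx":0,"ry":0,"rz":0,"fingers":0.005},{"tx":0,"ty":0,"tz":0.08,"rx":0,"ry":0,"rz":0,"fingers":0.005}]'

```text
clock: 8.22
tcp_pos: [0.3614, 0.2369, 0.0664]
tool_rot: [-3.13, -0.245, -0.013]
contact_force: [0.1, 0.5, 0.3]
opening: 0.0222
grasp_force: 29.2
```

```bash
python3 st.py; python3 - <<'E'
from h import *
y=np.radians(4.1)
for d in (-54,-18,18,54): print(d,(428.4+d*np.cos(y)).round(1),(72.9+d*np.sin(y)).round(1))
E
```

```text
8.2167 [361.4 236.9  66.4] yaw 8.96 z [ 0.008  0.003 -1.   ] q [0.32 0.2  2.   0.   0.93 1.74] 0.02222407069636336
-54 374.5 69.0
-18 410.4 71.6
18 446.4 74.2
54 482.3 76.8
```

step_arm --rows '[{"tx":0.0165,"ty":-0.1665,"tz":0.0,"rx":0,"ry":0,"rz":-5,"fingers":0.005},{"tx":0.0165,"ty":-0.1665,"tz":0.0,"rx":0,"ry":0,"rz":-5,"fingers":0.005},{"tx":0.0165,"ty":-0.1665,"tz":0.0,"rx":0,"ry":0,"rz":-5,"fingers":0.005},{"tx":0.0165,"ty":-0.1665,"tz":0.0,"rx":0,"ry":0,"rz":-5,"fingers":0.005},{"tx":0.0165,"ty":-0.1665,"tz":0.0,"rx":0,"ry":0,"rz":-5,"fingers":0.005},{"tx":0.0165,"ty":-0.1665,"tz":0.0,"rx":0,"ry":0,"rz":-5,"fingers":0.005},{"tx":0.0165,"ty":-0.1665,"tz":-0.03,"rx":0,"ry":0,"rz":-5,"fingers":0.005},{"tx":0.0165,"ty":-0.1665,"tz":-0.05,"rx":0,"ry":0,"rz":-5,"fingers":0.005},{"tx":0.0165,"ty":-0.1665,"tz":-0.05,"rx":0,"ry":0,"rz":-5,"fingers":0.005}]'

```text
clock: 8.97
tcp_pos: [0.3711, 0.0705, 0.009]
tool_rot: [-3.138, -0.11, 0.01]
contact_force: [-1.8, -0.3, -0.8]
opening: 0.0221
grasp_force: 31.6
```

step_arm --rows '[{"tx":0,"ty":0,"tz":-0.015,"rx":0,"ry":0,"rz":0,"fingers":0.005},{"tx":0,"ty":0,"tz":-0.027,"rx":0,"ry":0,"rz":0,"fingers":0.005},{"tx":0,"ty":0,"tz":-0.0285,"rx":0,"ry":0,"rz":0,"fingers":0.005},{"tx":0,"ty":0,"tz":-0.0285,"rx":0,"ry":0,"rz":0,"fingers":0.005},{"tx":0,"ty":0,"tz":-0.0285,"rx":0,"ry":0,"rz":0,"fingers":0.036},{"tx":0,"ty":0,"tz":-0.0285,"rx":0,"ry":0,"rz":0,"fingers":0.036},{"tx":0,"ty":0,"tz":-0.0285,"rx":0,"ry":0,"rz":0,"fingers":0.036}]'

```text
clock: 9.55
tcp_pos: [0.3751, 0.0693, -0.0159]
tool_rot: [3.139, 0.109, 0.003]
contact_force: [0.2, 0.9, 0.1]
opening: 0.0363
grasp_force: 0.0
```

step_arm --rows '[{"tx":0,"ty":0,"tz":0.03,"rx":0,"ry":0,"rz":0,"fingers":0.036},{"tx":0,"ty":0,"tz":0.07,"rx":0,"ry":0,"rz":0,"fingers":0.036},{"tx":0.0,"ty":0.0,"tz":0.11,"rx":0,"ry":0,"rz":0,"fingers":0.045},{"tx":0.03,"ty":0.12,"tz":0.15,"rx":0,"ry":0,"rz":-5,"fingers":0.045},{"tx":0.03,"ty":0.12,"tz":0.15,"rx":0,"ry":0,"rz":-5,"fingers":0.045},{"tx":0.03,"ty":0.12,"tz":0.15,"rx":0,"ry":0,"rz":-5,"fingers":0.045},{"tx":0.03,"ty":0.12,"tz":0.15,"rx":0,"ry":0,"rz":-5,"fingers":0.045},{"tx":0.03,"ty":0.12,"tz":0.15,"rx":0,"ry":0,"rz":-5,"fingers":0.045}]'

```text
clock: 10.22
tcp_pos: [0.4054, 0.1912, 0.1348]
tool_rot: [-3.141, 0.022, -0.005]
contact_force: [0.4, 0.5, -0.4]
opening: 0.0451
grasp_force: 0.0
```

```bash
cat > look.py <<'E'
from m import *
import sys
# dark blobs near the mat / tub, on plane z=.015, from the wrist camera
s=read_state();c=cal('wrist');im=read_camera('wrist'); pickle.dump((s,c,im),open('last.pkl','wb'))
hsv=cv2.cvtColor(im,cv2.COLOR_RGB2HSV)
for k in blob((hsv[...,2]<90).astype(np.uint8)*255,(0,0,640,235),60,3000):
    r=wrect(c,k,.013)
    if 16<r[3]<28 and r[2]<34: print('dark',cen(k).round(),r)
exec(open('st.py').read())
E
python3 look.py
```

```text
dark [434. 211.] [371.6  72.7  25.7  24.2   6.1]
dark [179. 169.] [421.1 336.4  25.2  24.1  74.3]
dark [279. 167.] [420.  231.3  23.8  21.6  -2.3]
10.2667 [404.2 189.6 133.6] yaw -0.88 z [ 0.001 -0.    -1.   ] q [ 0.19  0.14  1.88 -0.    1.12  1.77] 0.04492444189322481
```

step_arm --rows '[{"tx":0.016,"ty":0.042,"tz":-0.06,"rx":0,"ry":0,"rz":0,"fingers":0.042},{"tx":0.016,"ty":0.042,"tz":-0.06,"rx":0,"ry":0,"rz":0,"fingers":0.042},{"tx":0.016,"ty":0.042,"tz":-0.1,"rx":0,"ry":0,"rz":0,"fingers":0.042},{"tx":0.016,"ty":0.042,"tz":-0.1,"rx":0,"ry":0,"rz":0,"fingers":0.042},{"tx":0.016,"ty":0.042,"tz":-0.1,"rx":0,"ry":0,"rz":0,"fingers":0.042}]'

```text
clock: 10.68
tcp_pos: [0.4173, 0.2289, 0.0313]
tool_rot: [3.139, -0.03, -0.012]
contact_force: [0.4, -0.1, 0.4]
opening: 0.0424
grasp_force: 0.0
```

```bash
python3 look.py
```

```text
dark [168. 217.] [421.3 336.4  27.8  26.5 -14.1]
dark [224.  24.] [547.8 289.3  28.   25.5  -5. ]
10.7333 [419.4 229.5  33.2] yaw -1.12 z [-0.003 -0.001 -1.   ] q [ 0.27  0.33  1.92 -0.    0.89  1.86] 0.04218551097908582
```

step_arm --rows '[{"tx":0.001,"ty":0.001,"tz":-0.025,"rx":0,"ry":0,"rz":0,"fingers":0.042},{"tx":0.001,"ty":0.001,"tz":-0.045,"rx":0,"ry":0,"rz":0,"fingers":0.042},{"tx":0.001,"ty":0.001,"tz":-0.0515,"rx":0,"ry":0,"rz":0,"fingers":0.042},{"tx":0.001,"ty":0.001,"tz":-0.0515,"rx":0,"ry":0,"rz":0,"fingers":0.042},{"tx":0.001,"ty":0.001,"tz":-0.0515,"rx":0,"ry":0,"rz":0,"fingers":0.005},{"tx":0.001,"ty":0.001,"tz":-0.0515,"rx":0,"ry":0,"rz":0,"fingers":0.005},{"tx":0.001,"ty":0.001,"tz":-0.0515,"rx":0,"ry":0,"rz":0,"fingers":0.005},{"tx":0.001,"ty":0.001,"tz":-0.0515,"rx":0,"ry":0,"rz":0,"fingers":0.005},{"tx":0.001,"ty":0.001,"tz":-0.0515,"rx":0,"ry":0,"rz":0,"fingers":0.005}]'

```text
clock: 11.48
tcp_pos: [0.4227, 0.2321, -0.0163]
tool_rot: [-3.141, 0.028, -0.005]
contact_force: [-0.7, -2.2, 7.8]
opening: 0.0214
grasp_force: 29.6
```

step_arm --rows '[{"tx":0,"ty":0,"tz":0.02,"rx":0,"ry":0,"rz":0,"fingers":0.005},{"tx":0,"ty":0,"tz":0.05,"rx":0,"ry":0,"rz":0,"fingers":0.005},{"tx":0,"ty":0,"tz":0.075,"rx":0,"ry":0,"rz":0,"fingers":0.005},{"tx":0,"ty":0,"tz":0.075,"rx":0,"ry":0,"rz":0,"fingers":0.005}]'

```text
clock: 11.82
tcp_pos: [0.4253, 0.2333, 0.0623]
tool_rot: [-3.139, 0.028, -0.015]
contact_force: [-0.1, 0.2, 1.0]
opening: 0.0213
grasp_force: 29.3
```

step_arm --rows '[{"tx":-0.012,"ty":-0.1605,"tz":0.0,"rx":0,"ry":0,"rz":5,"fingers":0.005},{"tx":-0.012,"ty":-0.1605,"tz":0.0,"rx":0,"ry":0,"rz":5,"fingers":0.005},{"tx":-0.012,"ty":-0.1605,"tz":0.0,"rx":0,"ry":0,"rz":5,"fingers":0.005},{"tx":-0.012,"ty":-0.1605,"tz":0.0,"rx":0,"ry":0,"rz":5,"fingers":0.005},{"tx":-0.012,"ty":-0.1605,"tz":0.0,"rx":0,"ry":0,"rz":5,"fingers":0.005},{"tx":-0.012,"ty":-0.1605,"tz":0.0,"rx":0,"ry":0,"rz":5,"fingers":0.005},{"tx":-0.012,"ty":-0.1605,"tz":-0.03,"rx":0,"ry":0,"rz":5,"fingers":0.005},{"tx":-0.012,"ty":-0.1605,"tz":-0.05,"rx":0,"ry":0,"rz":5,"fingers":0.005},{"tx":-0.012,"ty":-0.1605,"tz":-0.05,"rx":0,"ry":0,"rz":5,"fingers":0.005},{"tx":-0.012,"ty":-0.1605,"tz":-0.05,"rx":0,"ry":0,"rz":5,"fingers":0.005}]'

```text
clock: 12.65
tcp_pos: [0.4085, 0.0726, 0.0065]
tool_rot: [-3.139, -0.11, 0.004]
contact_force: [0.3, -0.1, -0.2]
opening: 0.0218
grasp_force: 29.3
```

step_arm --rows '[{"tx":0.001,"ty":0,"tz":-0.012,"rx":0,"ry":0,"rz":0,"fingers":0.005},{"tx":0.001,"ty":0,"tz":-0.021,"rx":0,"ry":0,"rz":0,"fingers":0.005},{"tx":0.001,"ty":0,"tz":-0.022,"rx":0,"ry":0,"rz":0,"fingers":0.005},{"tx":0.001,"ty":0,"tz":-0.022,"rx":0,"ry":0,"rz":0,"fingers":0.005},{"tx":0.001,"ty":0,"tz":-0.022,"rx":0,"ry":0,"rz":0,"fingers":0.036},{"tx":0.001,"ty":0,"tz":-0.022,"rx":0,"ry":0,"rz":0,"fingers":0.036},{"tx":0.001,"ty":0,"tz":-0.022,"rx":0,"ry":0,"rz":0,"fingers":0.036}]'

```text
clock: 13.23
tcp_pos: [0.411, 0.0717, -0.0145]
tool_rot: [3.14, 0.109, 0.002]
contact_force: [0.4, -0.4, 0.3]
opening: 0.0361
grasp_force: 0.0
```

step_arm --rows '[{"tx":0,"ty":0,"tz":0.03,"rx":0,"ry":0,"rz":0,"fingers":0.036},{"tx":0,"ty":0,"tz":0.07,"rx":0,"ry":0,"rz":0,"fingers":0.036},{"tx":0.0,"ty":0.0,"tz":0.11,"rx":0,"ry":0,"rz":0,"fingers":0.045},{"tx":-0.005,"ty":0.2,"tz":0.16,"rx":0,"ry":0,"rz":-18,"fingers":0.045},{"tx":-0.005,"ty":0.2,"tz":0.16,"rx":0,"ry":0,"rz":-18,"fingers":0.045},{"tx":-0.005,"ty":0.2,"tz":0.16,"rx":0,"ry":0,"rz":-18,"fingers":0.045},{"tx":-0.005,"ty":0.2,"tz":0.16,"rx":0,"ry":0,"rz":-18,"fingers":0.045},{"tx":-0.005,"ty":0.2,"tz":0.16,"rx":0,"ry":0,"rz":-18,"fingers":0.045},{"tx":-0.005,"ty":0.2,"tz":0.16,"rx":0,"ry":0,"rz":-18,"fingers":0.045},{"tx":-0.005,"ty":0.2,"tz":0.16,"rx":0,"ry":0,"rz":-18,"fingers":0.045}]'

```text
clock: 14.07
tcp_pos: [0.4058, 0.2754, 0.1465]
tool_rot: [-3.116, 0.378, -0.005]
contact_force: [0.5, -0.7, -0.3]
opening: 0.0451
grasp_force: 0.0
```

```bash
python3 look.py
```

```text
dark [258. 178.] [420.9 337.2  23.2  22.6 -14.5]
dark [504. 167.] [371.4  72.5  25.9  24.2 -85.6]
dark [499. 135.] [409.2  74.6  26.8  22.2  89. ]
14.1167 [405.3 273.2 145.6] yaw -13.84 z [ 0.002  0.001 -1.   ] q [ 0.36  0.2   1.77 -0.    1.17  2.18] 0.044853084886597255
```

step_arm --rows '[{"tx":0.0155,"ty":0.063,"tz":-0.06,"rx":0,"ry":0,"rz":0,"fingers":0.042},{"tx":0.0155,"ty":0.063,"tz":-0.06,"rx":0,"ry":0,"rz":0,"fingers":0.042},{"tx":0.0155,"ty":0.063,"tz":-0.1,"rx":0,"ry":0,"rz":0,"fingers":0.042},{"tx":0.0155,"ty":0.063,"tz":-0.11,"rx":0,"ry":0,"rz":0,"fingers":0.042},{"tx":0.0155,"ty":0.063,"tz":-0.11,"rx":0,"ry":0,"rz":0,"fingers":0.042},{"tx":0.0155,"ty":0.063,"tz":-0.11,"rx":0,"ry":0,"rz":0,"fingers":0.042}]'

```text
clock: 14.62
tcp_pos: [0.4204, 0.3331, 0.0341]
tool_rot: [3.116, -0.386, -0.004]
contact_force: [0.4, -0.4, 0.5]
opening: 0.0418
grasp_force: 0.0
```

```bash
python3 look.py
```

```text
dark [313. 218.] [423.8 337.4  24.   23.4  75.9]
dark [259. 208.] [436.7 370.2  25.9  16.5   7.8]
dark [612. 196.] [371.8  65.1  30.   16.4   3.2]
dark [612. 158.] [409.6  67.4  25.7  17.    2.7]
14.6667 [421.5 333.7  35.4] yaw -14.12 z [ 0. -0. -1.] q [ 0.46  0.42  1.78 -0.    0.95  2.28] 0.04228671929552063
```

step_arm --rows '[{"tx":0.001,"ty":0.003,"tz":-0.025,"rx":0,"ry":0,"rz":0,"fingers":0.042},{"tx":0.001,"ty":0.003,"tz":-0.045,"rx":0,"ry":0,"rz":0,"fingers":0.042},{"tx":0.001,"ty":0.003,"tz":-0.053,"rx":0,"ry":0,"rz":0,"fingers":0.042},{"tx":0.001,"ty":0.003,"tz":-0.053,"rx":0,"ry":0,"rz":0,"fingers":0.042},{"tx":0.001,"ty":0.003,"tz":-0.053,"rx":0,"ry":0,"rz":0,"fingers":0.005},{"tx":0.001,"ty":0.003,"tz":-0.053,"rx":0,"ry":0,"rz":0,"fingers":0.005},{"tx":0.001,"ty":0.003,"tz":-0.053,"rx":0,"ry":0,"rz":0,"fingers":0.005},{"tx":0.001,"ty":0.003,"tz":-0.053,"rx":0,"ry":0,"rz":0,"fingers":0.005},{"tx":0.001,"ty":0.003,"tz":-0.053,"rx":0,"ry":0,"rz":0,"fingers":0.005}]'

```text
clock: 15.42
tcp_pos: [0.4232, 0.338, -0.0165]
tool_rot: [-3.117, 0.384, -0.004]
contact_force: [-0.1, -1.1, 7.8]
opening: 0.0213
grasp_force: 30.1
```

step_arm --rows '[{"tx":0,"ty":0,"tz":0.02,"rx":0,"ry":0,"rz":0,"fingers":0.005},{"tx":0,"ty":0,"tz":0.05,"rx":0,"ry":0,"rz":0,"fingers":0.005},{"tx":0,"ty":0,"tz":0.075,"rx":0,"ry":0,"rz":0,"fingers":0.005},{"tx":0,"ty":0,"tz":0.075,"rx":0,"ry":0,"rz":0,"fingers":0.005}]'

```text
clock: 15.75
tcp_pos: [0.4253, 0.3396, 0.0624]
tool_rot: [-3.112, 0.383, -0.013]
contact_force: [0.4, 1.0, 0.4]
opening: 0.0214
grasp_force: 29.3
```

step_arm --rows '[{"tx":0.0235,"ty":-0.263,"tz":0.0,"rx":0,"ry":0,"rz":18,"fingers":0.005},{"tx":0.0235,"ty":-0.263,"tz":0.0,"rx":0,"ry":0,"rz":18,"fingers":0.005},{"tx":0.0235,"ty":-0.263,"tz":0.0,"rx":0,"ry":0,"rz":18,"fingers":0.005},{"tx":0.0235,"ty":-0.263,"tz":0.0,"rx":0,"ry":0,"rz":18,"fingers":0.005},{"tx":0.0235,"ty":-0.263,"tz":0.0,"rx":0,"ry":0,"rz":18,"fingers":0.005},{"tx":0.0235,"ty":-0.263,"tz":0.0,"rx":0,"ry":0,"rz":18,"fingers":0.005},{"tx":0.0235,"ty":-0.263,"tz":0.0,"rx":0,"ry":0,"rz":18,"fingers":0.005},{"tx":0.0235,"ty":-0.263,"tz":0.0,"rx":0,"ry":0,"rz":18,"fingers":0.005},{"tx":0.0235,"ty":-0.263,"tz":0.0,"rx":0,"ry":0,"rz":18,"fingers":0.005},{"tx":0.0235,"ty":-0.263,"tz":-0.03,"rx":0,"ry":0,"rz":18,"fingers":0.005}]'

```text
clock: 16.58
tcp_pos: [0.45, 0.0745, 0.0306]
tool_rot: [3.139, 0.107, 0.016]
contact_force: [1.4, -0.7, 0.2]
opening: 0.0215
grasp_force: 29.3
```

```bash
python3 st.py
```

```text
16.5833 [450.   74.5  30.6] yaw 3.9 z [ 0.011 -0.    -1.   ] q [-0.08  0.3   1.99  0.    0.85  1.42] 0.02145925729219003
```

step_arm --rows '[{"tx":0,"ty":0,"tz":-0.02,"rx":0,"ry":0,"rz":0,"fingers":0.005},{"tx":0,"ty":0,"tz":-0.038,"rx":0,"ry":0,"rz":0,"fingers":0.005},{"tx":0,"ty":0,"tz":-0.044,"rx":0,"ry":0,"rz":0,"fingers":0.005},{"tx":0,"ty":0,"tz":-0.044,"rx":0,"ry":0,"rz":0,"fingers":0.005},{"tx":0,"ty":0,"tz":-0.044,"rx":0,"ry":0,"rz":0,"fingers":0.036},{"tx":0,"ty":0,"tz":-0.044,"rx":0,"ry":0,"rz":0,"fingers":0.036},{"tx":0,"ty":0,"tz":-0.044,"rx":0,"ry":0,"rz":0,"fingers":0.036}]'

```text
clock: 17.17
tcp_pos: [0.4454, 0.0752, -0.017]
tool_rot: [-3.14, -0.11, -0.001]
contact_force: [-0.4, -0.6, -0.2]
opening: 0.0358
grasp_force: 0.0
```

step_arm --rows '[{"tx":0,"ty":0,"tz":0.03,"rx":0,"ry":0,"rz":0,"fingers":0.036},{"tx":0,"ty":0,"tz":0.07,"rx":0,"ry":0,"rz":0,"fingers":0.036},{"tx":0.0,"ty":0.0,"tz":0.11,"rx":0,"ry":0,"rz":0,"fingers":0.045},{"tx":-0.12,"ty":0.22,"tz":0.2,"rx":0,"ry":0,"rz":-23,"fingers":0.045},{"tx":-0.12,"ty":0.22,"tz":0.2,"rx":0,"ry":0,"rz":-23,"fingers":0.045},{"tx":-0.12,"ty":0.22,"tz":0.2,"rx":0,"ry":0,"rz":-23,"fingers":0.045},{"tx":-0.12,"ty":0.22,"tz":0.2,"rx":0,"ry":0,"rz":-23,"fingers":0.045},{"tx":-0.12,"ty":0.22,"tz":0.2,"rx":0,"ry":0,"rz":-23,"fingers":0.045},{"tx":-0.12,"ty":0.22,"tz":0.2,"rx":0,"ry":0,"rz":-23,"fingers":0.045},{"tx":-0.12,"ty":0.22,"tz":0.2,"rx":0,"ry":0,"rz":-23,"fingers":0.045}]'

```text
clock: 18.0
tcp_pos: [0.3236, 0.297, 0.1845]
tool_rot: [-3.097, 0.518, -0.002]
contact_force: [0.8, 0.7, -0.5]
opening: 0.0452
grasp_force: 0.0
```

```bash
python3 look.py
```

```text
dark [278. 160.] [348.7 339.1  22.6  21.7  69.6]
dark [488.  75.] [370.8  72.4  26.3  21.  -85. ]
dark [478.  46.] [407.4  74.5  26.2  20.7  89. ]
dark [467.  20.] [439.7  78.   26.2  20.9 -86.6]
18.05 [322.5 300.7 186.1] yaw -18.88 z [ 0.002  0.006 -1.   ] q [0.49 0.07 1.82 0.   1.25 2.39] 0.04495728735448239
```

step_arm --rows '[{"tx":0.0265,"ty":0.038,"tz":-0.08,"rx":0,"ry":0,"rz":0,"fingers":0.042},{"tx":0.0265,"ty":0.038,"tz":-0.08,"rx":0,"ry":0,"rz":0,"fingers":0.042},{"tx":0.0265,"ty":0.038,"tz":-0.12,"rx":0,"ry":0,"rz":0,"fingers":0.042},{"tx":0.0265,"ty":0.038,"tz":-0.15,"rx":0,"ry":0,"rz":0,"fingers":0.042},{"tx":0.0265,"ty":0.038,"tz":-0.15,"rx":0,"ry":0,"rz":0,"fingers":0.042},{"tx":0.0265,"ty":0.038,"tz":-0.15,"rx":0,"ry":0,"rz":0,"fingers":0.042},{"tx":0.0265,"ty":0.038,"tz":-0.15,"rx":0,"ry":0,"rz":0,"fingers":0.042}]'

```text
clock: 18.63
tcp_pos: [0.3528, 0.333, 0.0344]
tool_rot: [-3.097, 0.52, -0.002]
contact_force: [0.7, 0.1, 1.2]
opening: 0.0417
grasp_force: 0.0
```

```bash
python3 look.py
```

```text
dark [312. 222.] [354.2 338.7  24.1  17.9  71.1]
dark [611.  99.] [371.6  65.1  24.8  18.2   4.1]
dark [603.  55.] [408.3  67.5  20.9  20.2   0.7]
dark [592.  17.] [440.6  70.3  20.7  18.6   2.1]
18.6833 [353.5 333.4  35.1] yaw -19.06 z [ 0.003  0.002 -1.   ] q [0.53 0.34 1.91 0.   0.89 2.43] 0.04203703039873274
```

step_arm --rows '[{"tx":-0.002,"ty":0.005,"tz":-0.025,"rx":0,"ry":0,"rz":0,"fingers":0.042},{"tx":-0.002,"ty":0.005,"tz":-0.045,"rx":0,"ry":0,"rz":0,"fingers":0.042},{"tx":-0.002,"ty":0.005,"tz":-0.053,"rx":0,"ry":0,"rz":0,"fingers":0.042},{"tx":-0.002,"ty":0.005,"tz":-0.053,"rx":0,"ry":0,"rz":0,"fingers":0.042},{"tx":-0.002,"ty":0.005,"tz":-0.053,"rx":0,"ry":0,"rz":0,"fingers":0.005},{"tx":-0.002,"ty":0.005,"tz":-0.053,"rx":0,"ry":0,"rz":0,"fingers":0.005},{"tx":-0.002,"ty":0.005,"tz":-0.053,"rx":0,"ry":0,"rz":0,"fingers":0.005},{"tx":-0.002,"ty":0.005,"tz":-0.053,"rx":0,"ry":0,"rz":0,"fingers":0.005},{"tx":-0.002,"ty":0.005,"tz":-0.053,"rx":0,"ry":0,"rz":0,"fingers":0.005}]'

```text
clock: 19.43
tcp_pos: [0.3512, 0.3382, -0.0184]
tool_rot: [-3.096, 0.519, -0.004]
contact_force: [-0.5, -0.5, 7.1]
opening: 0.022
grasp_force: 29.8
```

step_arm --rows '[{"tx":0,"ty":0,"tz":0.02,"rx":0,"ry":0,"rz":0,"fingers":0.005},{"tx":0,"ty":0,"tz":0.05,"rx":0,"ry":0,"rz":0,"fingers":0.005},{"tx":0,"ty":0,"tz":0.075,"rx":0,"ry":0,"rz":0,"fingers":0.005},{"tx":0,"ty":0,"tz":0.075,"rx":0,"ry":0,"rz":0,"fingers":0.005}]'

```text
clock: 19.77
tcp_pos: [0.3534, 0.3398, 0.0603]
tool_rot: [-3.092, 0.518, -0.012]
contact_force: [1.2, 0.9, 0.2]
opening: 0.0223
grasp_force: 29.5
```

step_arm --rows '[{"tx":0.131,"ty":-0.261,"tz":0.0,"rx":0,"ry":0,"rz":23,"fingers":0.005},{"tx":0.131,"ty":-0.261,"tz":0.0,"rx":0,"ry":0,"rz":23,"fingers":0.005},{"tx":0.131,"ty":-0.261,"tz":0.0,"rx":0,"ry":0,"rz":23,"fingers":0.005},{"tx":0.131,"ty":-0.261,"tz":0.0,"rx":0,"ry":0,"rz":23,"fingers":0.005},{"tx":0.131,"ty":-0.261,"tz":0.0,"rx":0,"ry":0,"rz":23,"fingers":0.005},{"tx":0.131,"ty":-0.261,"tz":0.0,"rx":0,"ry":0,"rz":23,"fingers":0.005},{"tx":0.131,"ty":-0.261,"tz":0.0,"rx":0,"ry":0,"rz":23,"fingers":0.005},{"tx":0.131,"ty":-0.261,"tz":0.0,"rx":0,"ry":0,"rz":23,"fingers":0.005},{"tx":0.131,"ty":-0.261,"tz":0.0,"rx":0,"ry":0,"rz":23,"fingers":0.005},{"tx":0.131,"ty":-0.261,"tz":-0.03,"rx":0,"ry":0,"rz":23,"fingers":0.005}]'

```text
clock: 20.6
tcp_pos: [0.4863, 0.0751, 0.0291]
tool_rot: [3.139, 0.103, 0.018]
contact_force: [1.0, -0.5, -1.0]
opening: 0.0222
grasp_force: 29.5
```

step_arm --rows '[{"tx":0,"ty":0,"tz":0,"rx":0,"ry":0,"rz":0,"fingers":0.005},{"tx":0,"ty":0,"tz":0,"rx":0,"ry":0,"rz":0,"fingers":0.005}]'

```text
clock: 20.77
tcp_pos: [0.4787, 0.0773, 0.024]
tool_rot: [-3.139, -0.109, 0.007]
contact_force: [0.3, 0.2, 0.0]
opening: 0.0221
grasp_force: 29.5
```

step_arm --rows '[{"tx":0,"ty":0,"tz":-0.02,"rx":0,"ry":0,"rz":0,"fingers":0.005},{"tx":0,"ty":0,"tz":-0.037,"rx":0,"ry":0,"rz":0,"fingers":0.005},{"tx":0,"ty":0,"tz":-0.042,"rx":0,"ry":0,"rz":0,"fingers":0.005},{"tx":0,"ty":0,"tz":-0.042,"rx":0,"ry":0,"rz":0,"fingers":0.005},{"tx":0,"ty":0,"tz":-0.042,"rx":0,"ry":0,"rz":0,"fingers":0.036},{"tx":0,"ty":0,"tz":-0.042,"rx":0,"ry":0,"rz":0,"fingers":0.036},{"tx":0,"ty":0,"tz":-0.042,"rx":0,"ry":0,"rz":0,"fingers":0.036}]'

```text
clock: 21.35
tcp_pos: [0.4817, 0.0768, -0.0161]
tool_rot: [3.14, 0.109, 0.003]
contact_force: [-0.9, 0.7, 0.0]
opening: 0.0361
grasp_force: 0.0
```

step_arm --rows '[{"tx":0,"ty":0,"tz":0.03,"rx":0,"ry":0,"rz":0,"fingers":0.036},{"tx":0,"ty":0,"tz":0.07,"rx":0,"ry":0,"rz":0,"fingers":0.036},{"tx":0.0,"ty":0.0,"tz":0.11,"rx":0,"ry":0,"rz":0,"fingers":0.045},{"tx":0,"ty":0.15,"tz":0.28,"rx":0,"ry":0,"rz":-4,"fingers":0.045},{"tx":0,"ty":0.15,"tz":0.28,"rx":0,"ry":0,"rz":-4,"fingers":0.045},{"tx":0,"ty":0.15,"tz":0.28,"rx":0,"ry":0,"rz":-4,"fingers":0.045},{"tx":0,"ty":0.15,"tz":0.28,"rx":0,"ry":0,"rz":-4,"fingers":0.045},{"tx":0,"ty":0.15,"tz":0.28,"rx":0,"ry":0,"rz":-4,"fingers":0.045},{"tx":0,"ty":0.15,"tz":0.28,"rx":0,"ry":0,"rz":-4,"fingers":0.045},{"tx":0,"ty":0.15,"tz":0.28,"rx":0,"ry":0,"rz":-4,"fingers":0.045}]'

```text
clock: 22.18
tcp_pos: [0.4824, 0.2298, 0.268]
tool_rot: [-3.138, -0.004, -0.014]
contact_force: [0.5, 0.6, 0.3]
opening: 0.0449
grasp_force: 0.0
```

```bash
python3 look.py; python3 - <<'E'
from m import *
s,c,im=load('last'); save(im,'w3')
E
```

```text
dark [423. 228.] [373.3  72.2  21.5  19.9   7. ]
dark [424. 206.] [409.4  74.4  22.   20.8  90. ]
dark [424. 185.] [442.5  77.8  21.4  20.6   6. ]
dark [425. 162.] [477.7  79.4  21.   20.3   4.5]
22.2333 [481.5 228.  265.3] yaw 0.1 z [ 0.005  0.001 -1.   ] q [ 0.23  0.19  1.48 -0.    1.46  1.8 ] 0.045046945219910595
```

View pics/w3.png

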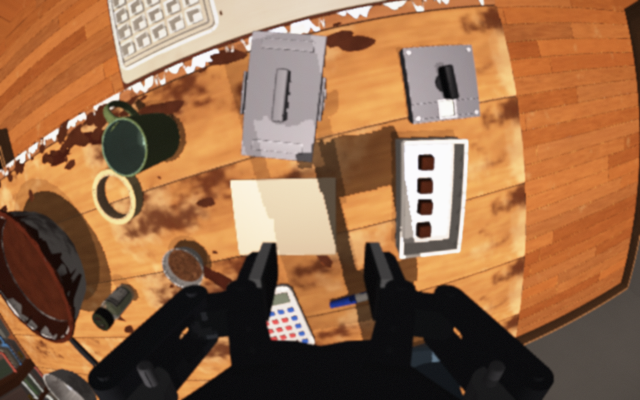

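All four pralines stand in one row in the tub, at (425,162) to (423,228). The lid is at (285,95) with its handle at (281,95), and the window at (446,106). Now measuring the lid, handle and tub.

```bash
python3 - <<'E'
from m import *
for n,roi,rt,hr in [('w2',(222,29,304,152),(360,118,445,248),(240,55,285,125)),('last',(238,28,330,164),(390,128,475,262),(262,60,300,130))]:
    s,c,im=load(n); hsv=cv2.cvtColor(im,cv2.COLOR_RGB2HSV)
    m=((hsv[...,1]<60)&(hsv[...,2]>70)).astype(np.uint8)*255
    m=cv2.morphologyEx(m,cv2.MORPH_OPEN,np.ones((9,9)))
    for k in blob(m,roi,2000):
        print(n,'lid',wrect(c,k,.0175)); 
        q=cv2.approxPolyDP(cv2.convexHull(k.reshape(-1,1,2)),6,True)[:,0]; print([(p.tolist(),(onz(c,p,.0175,True)[:2]*1000).round(1).tolist()) for p in q])
    for k in blob((hsv[...,1]<60).astype(np.uint8)*255,rt,1500): print(n,'tub',wrect(c,k,.043))
    # dark flank of the handle
    for k in blob((hsv[...,2]<75).astype(np.uint8)*255,hr,25): print(n,'flank',k.min(0),k.max(0),'bot/top', k[k[:,1].argmax()],k[k[:,1].argmin()],wrect(c,k,.03))
    x0,y0,x1,y1=hr; g=hsv[...,2]; print([g[(y0+y1)//2,x0:x1].tolist()])
E
```

```text
w2 lid [572.2 282.5 187.8 115.7   0.9]
[([300, 35], [647.5, 225.8]), ([301, 91], [564.3, 224.8]), ([289, 149], [478.9, 243.8]), ([227, 144], [488.9, 338.8]), ([222, 29], [665.2, 341.7])]
w2 tub [428.9  73.1 174.4 101.1   4.2]
w2 flank [263  68] [268 112] bot/top [263 112] [266  68] [567.  274.9  63.5   5.1  -5.7]
[[157, 158, 158, 158, 159, 160, 159, 159, 159, 160, 161, 158, 149, 131, 137, 150, 158, 163, 165, 171, 173, 169, 148, 108, 64, 41, 65, 113, 150, 164, 166, 166, 166, 167, 167, 166, 167, 168, 168, 167, 169, 168, 168, 169, 169]]
last lid [571.8 285.2 184.9 118.1  -0.9]
[([325, 37], [647.1, 225.1]), ([311, 159], [480.3, 243.8]), ([243, 154], [488.3, 338.8]), ([238, 28], [665.2, 342.7]), ([309, 28], [659.9, 246.2])]
last tub [429.1  74.9 175.  104.9   4.3]
last flank [283  72] [289 119] bot/top [283 119] [288  72] [567.1 274.7  62.3   4.2  -6.4]
[[165, 164, 164, 166, 164, 164, 165, 166, 166, 166, 157, 133, 132, 150, 164, 170, 170, 172, 174, 175, 174, 162, 136, 93, 56, 70, 110, 137, 153, 165, 168, 168, 170, 167, 168, 168, 168, 169]]
```

```bash
python3 - <<'E'
from m import *
c2=load('w2')[1];c3=load('last')[1]
print(tri([ray(c2,(258,90),True),ray(c3,(279.3,95.5),True)]))
print(onz(c2,(258,90),.039,True),onz(c3,(279.3,95.5),.039,True))
for a,b in [((289,149),(311,159)),((227,144),(243,154)),((300,35),(325,37))]: print(tri([ray(c2,a,True),ray(c3,b,True)])[0].round(4))
E
```

```text
(array([0.56710864, 0.28229299, 0.04401356]), [np.float64(3.2508807062220176e-05), np.float64(3.250880706188913e-05)])
[0.56721818 0.28329681 0.039     ] [0.56723406 0.28296249 0.039     ]
[0.4785 0.2442 0.0111]
[0.4892 0.3376 0.0217]
[0.6454 0.2252 0.0269]
```

Handle at (0.5673, 0.2827), top near 0.04, yaw -6°. The lid centre from its corners (0.568, 0.282) agrees. Going to the handle.

step_arm --grip_force 60 --rows '[{"tx":0.086,"ty":0.0545,"tz":-0.1,"rx":0,"ry":0,"rz":-6,"fingers":0.04},{"tx":0.086,"ty":0.0545,"tz":-0.1,"rx":0,"ry":0,"rz":-6,"fingers":0.04},{"tx":0.086,"ty":0.0545,"tz":-0.15,"rx":0,"ry":0,"rz":-6,"fingers":0.04},{"tx":0.086,"ty":0.0545,"tz":-0.2,"rx":0,"ry":0,"rz":-6,"fingers":0.04},{"tx":0.086,"ty":0.0545,"tz":-0.225,"rx":0,"ry":0,"rz":-6,"fingers":0.04},{"tx":0.086,"ty":0.0545,"tz":-0.225,"rx":0,"ry":0,"rz":-6,"fingers":0.04},{"tx":0.086,"ty":0.0545,"tz":-0.225,"rx":0,"ry":0,"rz":-6,"fingers":0.04},{"tx":0.086,"ty":0.0545,"tz":-0.225,"rx":0,"ry":0,"rz":-6,"fingers":0.04},{"tx":0.086,"ty":0.0545,"tz":-0.225,"rx":0,"ry":0,"rz":-6,"fingers":0.04},{"tx":0.086,"ty":0.0545,"tz":-0.225,"rx":0,"ry":0,"rz":-6,"fingers":0.04}]'

```text
clock: 23.07
tcp_pos: [0.5685, 0.281, 0.0406]
tool_rot: [-3.136, 0.166, -0.006]
contact_force: [-0.3, 0.2, 0.3]
opening: 0.0401
grasp_force: 0.0
```

```bash
python3 look.py; python3 - <<'E'
from m import *
s,c,im=load('last'); save(cv2.resize(im[100:340,180:460],None,fx=2,fy=2),'a4')
E
```

```text
23.1167 [568.7 281.2  41. ] yaw -6.07 z [ 0.005  0.001 -1.   ] q [ 0.28  0.55  1.53 -0.    1.06  1.96] 0.039757255413029345
```

View pics/a4.png

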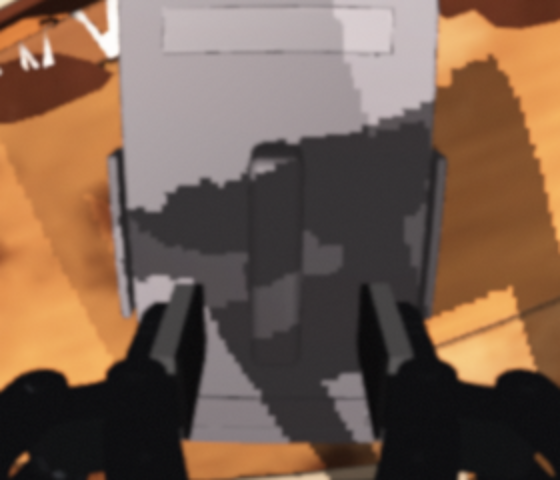

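The handle at crop x≈276 lies between the pads (centre 282), parallel to them. Going down and gripping.

step_arm --rows '[{"tx":-0.001,"ty":0.0015,"tz":-0.025,"rx":0,"ry":0,"rz":0,"fingers":0.04},{"tx":-0.001,"ty":0.0015,"tz":-0.04,"rx":0,"ry":0,"rz":0,"fingers":0.04},{"tx":-0.001,"ty":0.0015,"tz":-0.045,"rx":0,"ry":0,"rz":0,"fingers":0.04},{"tx":-0.001,"ty":0.0015,"tz":-0.045,"rx":0,"ry":0,"rz":0,"fingers":0.04},{"tx":-0.001,"ty":0.0015,"tz":-0.045,"rx":0,"ry":0,"rz":0,"fingers":0.005},{"tx":-0.001,"ty":0.0015,"tz":-0.045,"rx":0,"ry":0,"rz":0,"fingers":0.005},{"tx":-0.001,"ty":0.0015,"tz":-0.045,"rx":0,"ry":0,"rz":0,"fingers":0.005},{"tx":-0.001,"ty":0.0015,"tz":-0.045,"rx":0,"ry":0,"rz":0,"fingers":0.005},{"tx":-0.001,"ty":0.0015,"tz":-0.045,"rx":0,"ry":0,"rz":0,"fingers":0.005}]'

```text
clock: 23.87
tcp_pos: [0.5674, 0.2831, -0.005]
tool_rot: [-3.136, 0.166, -0.006]
contact_force: [-0.3, -0.8, 5.7]
opening: 0.0147
grasp_force: 59.5
```

step_arm --rows '[{"tx":0,"ty":0,"tz":0.02,"rx":0,"ry":0,"rz":0,"fingers":0.005},{"tx":0,"ty":0,"tz":0.045,"rx":0,"ry":0,"rz":0,"fingers":0.005},{"tx":0,"ty":0,"tz":0.07,"rx":0,"ry":0,"rz":0,"fingers":0.005},{"tx":0,"ty":0,"tz":0.09,"rx":0,"ry":0,"rz":0,"fingers":0.005},{"tx":0,"ty":0,"tz":0.09,"rx":0,"ry":0,"rz":0,"fingers":0.005}]'

```text
clock: 24.28
tcp_pos: [0.5692, 0.2837, 0.0884]
tool_rot: [-3.134, 0.165, -0.014]
contact_force: [1.0, 0.3, -0.4]
opening: 0.0146
grasp_force: 58.7
```

step_arm --rows '[{"tx":-0.015,"ty":-0.021,"tz":0,"rx":0,"ry":0,"rz":2,"fingers":0.005},{"tx":-0.035,"ty":-0.052,"tz":0,"rx":0,"ry":0,"rz":4,"fingers":0.005},{"tx":-0.055,"ty":-0.083,"tz":0,"rx":0,"ry":0,"rz":6,"fingers":0.005},{"tx":-0.075,"ty":-0.114,"tz":0,"rx":0,"ry":0,"rz":8,"fingers":0.005},{"tx":-0.095,"ty":-0.145,"tz":0,"rx":0,"ry":0,"rz":10,"fingers":0.005},{"tx":-0.115,"ty":-0.175,"tz":0,"rx":0,"ry":0,"rz":10,"fingers":0.005},{"tx":-0.13,"ty":-0.198,"tz":0,"rx":0,"ry":0,"rz":10.2,"fingers":0.005},{"tx":-0.138,"ty":-0.2095,"tz":0,"rx":0,"ry":0,"rz":10.2,"fingers":0.005},{"tx":-0.138,"ty":-0.2095,"tz":0,"rx":0,"ry":0,"rz":10.2,"fingers":0.005},{"tx":-0.138,"ty":-0.2095,"tz":0,"rx":0,"ry":0,"rz":10.2,"fingers":0.005}]'

```text
clock: 25.12
tcp_pos: [0.4277, 0.0727, 0.0827]
tool_rot: [-3.139, -0.111, -0.0]
contact_force: [1.1, 0.4, 0.1]
opening: 0.0147
grasp_force: 58.9
```

```bash
python3 st.py; python3 - <<'E'
from m import *
s=read_state();c=cal('wrist');im=read_camera('wrist');t=read_camera('top')
pickle.dump((s,c,im),open('wl.pkl','wb'));pickle.dump((cal('top'),t),open('tl.pkl','wb'))
a=cv2.resize(im[90:330,180:460],None,fx=1.4,fy=1.4); b=cv2.resize(t[130:260,290:450],None,fx=2.5,fy=336/130)
save(np.hstack([a,cv2.resize(b,(400,336))]),'l1')
E
```

```text
25.1167 [427.7  72.7  82.7] yaw 4.03 z [ 0.  0. -1.] q [-0.09  0.19  1.97  0.    0.98  1.41] 0.014727421980695238
```

View pics/l1.png

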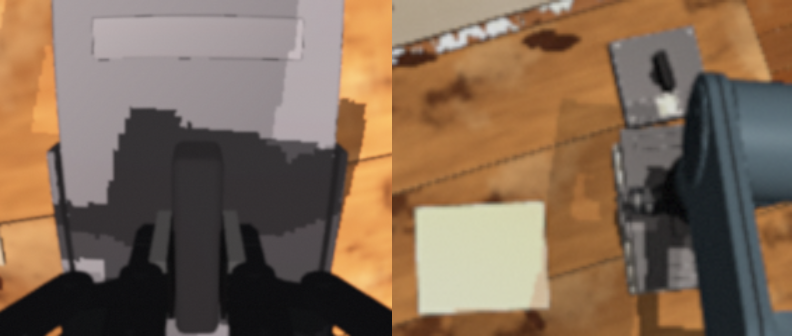

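The lid is held level and square over the tub. Lowering it.

step_arm --grip_force 80 --rows '[{"tx":0.001,"ty":0.0008,"tz":-0.02,"rx":0,"ry":0,"rz":0,"fingers":0.005},{"tx":0.001,"ty":0.0008,"tz":-0.035,"rx":0,"ry":0,"rz":0,"fingers":0.005},{"tx":0.001,"ty":0.0008,"tz":-0.042,"rx":0,"ry":0,"rz":0,"fingers":0.005},{"tx":0.001,"ty":0.0008,"tz":-0.046,"rx":0,"ry":0,"rz":0,"fingers":0.005},{"tx":0.001,"ty":0.0008,"tz":-0.05,"rx":0,"ry":0,"rz":0,"fingers":0.005},{"tx":0.001,"ty":0.0008,"tz":-0.05,"rx":0,"ry":0,"rz":0,"fingers":0.005}]'

```text
clock: 25.72
tcp_pos: [0.4295, 0.0736, 0.0331]
tool_rot: [3.138, 0.116, 0.0]
contact_force: [-2.1, -2.8, 2.5]
opening: 0.0142
grasp_force: 83.4
```

step_arm --rows '[{"tx":0,"ty":0,"tz":-0.002,"rx":0,"ry":0,"rz":0,"fingers":0.005},{"tx":0,"ty":0,"tz":-0.004,"rx":0,"ry":0,"rz":0,"fingers":0.005},{"tx":0,"ty":0,"tz":-0.004,"rx":0,"ry":0,"rz":0,"fingers":0.005}]'

```text
clock: 25.97
tcp_pos: [0.4301, 0.0731, 0.0299]
tool_rot: [3.137, 0.116, 0.003]
contact_force: [-1.2, -4.6, 5.0]
opening: 0.0138
grasp_force: 83.8
```

step_arm --rows '[{"tx":0,"ty":0,"tz":-0.001,"rx":0,"ry":0,"rz":0,"fingers":0.005},{"tx":0,"ty":0,"tz":-0.002,"rx":0,"ry":0,"rz":0,"fingers":0.005},{"tx":0,"ty":0,"tz":-0.002,"rx":0,"ry":0,"rz":0,"fingers":0.005}]'

```text
clock: 26.22
tcp_pos: [0.4302, 0.0734, 0.0277]
tool_rot: [3.138, 0.115, 0.004]
contact_force: [0.4, -3.9, 1.5]
opening: 0.0143
grasp_force: 83.4
```

Now pressing in small steps.

step_arm --rows '[{"tx":0,"ty":0,"tz":-0.001,"rx":0,"ry":0,"rz":0,"fingers":0.005},{"tx":0,"ty":0,"tz":-0.002,"rx":0,"ry":0,"rz":0,"fingers":0.005},{"tx":0,"ty":0,"tz":-0.002,"rx":0,"ry":0,"rz":0,"fingers":0.005}]'

```text
clock: 26.47
tcp_pos: [0.429, 0.0743, 0.0246]
tool_rot: [-3.139, -0.113, -0.0]
contact_force: [0.6, -0.1, -3.1]
opening: 0.014
grasp_force: 82.9
```

step_arm --rows '[{"tx":0,"ty":0,"tz":-0.001,"rx":0,"ry":0,"rz":0,"fingers":0.005},{"tx":0,"ty":0,"tz":-0.002,"rx":0,"ry":0,"rz":0,"fingers":0.005},{"tx":0,"ty":0,"tz":-0.002,"rx":0,"ry":0,"rz":0,"fingers":0.005}]'

```text
clock: 26.72
tcp_pos: [0.429, 0.0743, 0.0245]
tool_rot: [-3.139, -0.114, -0.001]
contact_force: [-6.7, 0.6, 22.0]
opening: 0.0146
grasp_force: 86.3
```

step_arm --rows '[{"tx":0,"ty":0,"tz":-0.0007,"rx":0,"ry":0,"rz":0,"fingers":0.005},{"tx":0,"ty":0,"tz":-0.0007,"rx":0,"ry":0,"rz":0,"fingers":0.005},{"tx":0,"ty":0,"tz":-0.0007,"rx":0,"ry":0,"rz":0,"fingers":0.005}]'

```text
clock: 26.97
tcp_pos: [0.429, 0.0743, 0.0244]
tool_rot: [-3.139, -0.114, -0.001]
contact_force: [-9.0, -0.5, 30.3]
opening: 0.0143
grasp_force: 87.6
```

step_arm --rows '[{"tx":0,"ty":0,"tz":0.002,"rx":0,"ry":0,"rz":0,"fingers":0.005},{"tx":0,"ty":0,"tz":0.002,"rx":0,"ry":0,"rz":0,"fingers":0.005},{"tx":0,"ty":0,"tz":0.002,"rx":0,"ry":0,"rz":0,"fingers":0.04},{"tx":0,"ty":0,"tz":0.002,"rx":0,"ry":0,"rz":0,"fingers":0.04},{"tx":0,"ty":0,"tz":0.002,"rx":0,"ry":0,"rz":0,"fingers":0.04},{"tx":0,"ty":0,"tz":0.03,"rx":0,"ry":0,"rz":0,"fingers":0.04},{"tx":0,"ty":0,"tz":0.06,"rx":0,"ry":0,"rz":0,"fingers":0.04},{"tx":0,"ty":0,"tz":0.09,"rx":0,"ry":0,"rz":0,"fingers":0.04},{"tx":0,"ty":0,"tz":0.12,"rx":0,"ry":0,"rz":0,"fingers":0.04}]'

```text
clock: 27.72
tcp_pos: [0.4284, 0.0739, 0.143]
tool_rot: [-3.139, -0.114, 0.002]
contact_force: [0.2, -0.1, 0.4]
opening: 0.04
grasp_force: 0.0
```

step_arm --rows '[{"tx":0.05,"ty":0,"tz":0.08,"rx":0,"ry":0,"rz":5,"fingers":0.04},{"tx":0.05,"ty":0,"tz":0.08,"rx":0,"ry":0,"rz":5,"fingers":0.04},{"tx":0.05,"ty":0,"tz":0.08,"rx":0,"ry":0,"rz":5,"fingers":0.04},{"tx":0.05,"ty":0,"tz":0.08,"rx":0,"ry":0,"rz":5,"fingers":0.04},{"tx":0.05,"ty":0,"tz":0.08,"rx":0,"ry":0,"rz":5,"fingers":0.04}]'

```text
clock: 28.13
tcp_pos: [0.4786, 0.0739, 0.2215]
tool_rot: [-3.131, -0.251, 0.001]
contact_force: [-0.3, 0.8, -0.3]
opening: 0.0399
grasp_force: 0.0
```

```bash
python3 st.py; python3 - <<'E'
from m import *
s=read_state();c=cal('wrist');im=read_camera('wrist')
pickle.dump((s,c,im),open('wk.pkl','wb'))
a=im[0:300,180:500]
save(cv2.resize(a,(640,600),interpolation=cv2.INTER_CUBIC),'k1')
E
```

```text
28.1333 [478.6  73.9 221.5] yaw 9.15 z [-0.001  0.    -1.   ] q [-0.08  0.13  1.66  0.    1.35  1.33] 0.039906286736054584
```

View pics/k1.png

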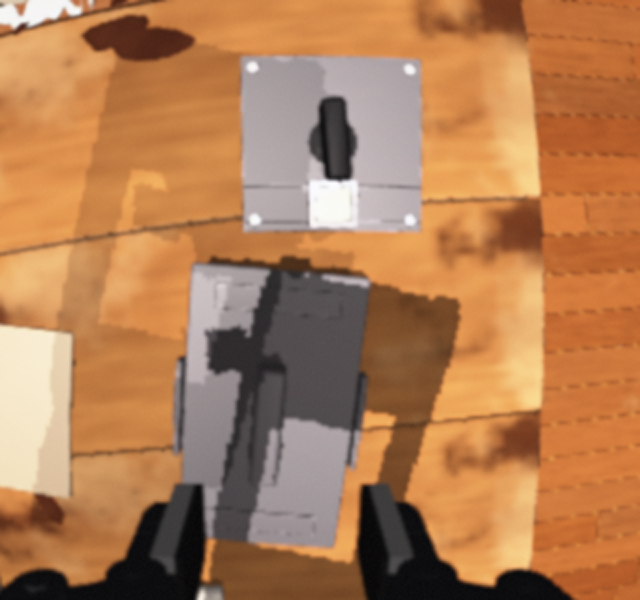

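The lid lies flat and square on the tub, home at predicted height with 30 N and no further give. The counter window at crop (333,205) is blank, and the knob runs from crop (334,98) to (342,180). Measuring the knob.

```bash
python3 - <<'E'
from m import *
s,c,im=load('wk'); s2,c2,im2=load('w2')
P=lambda u,v,z:onz(c,(180+u/2,v/2),z,True)
a,b=P(334,98,.054),P(342,180,.054); print('knob',a,b,(a+b)/2,np.degrees(np.arctan2(*(a-b)[1::-1])))
q=[P(252,68,.026),P(410,69,.026),P(255,219,.026),P(410,219,.026)]; print('screws',np.round(q,4).tolist(),np.mean(q,0))
print('yaw',[np.degrees(np.arctan2(*(q[i]-q[j])[1::-1])).round(2) for i,j in((0,2),(1,3))],[np.degrees(np.arctan2(-(q[i]-q[j])[0],(q[i]-q[j])[1])).round(2) for i,j in((0,1),(2,3))])
print('window',P(333,205,.026))
for n,(im_,c_,roi) in {'wk':(im,c,(325,40,365,95)),'w2':(im2,c2,(400,50,432,92))}.items():
    for k in blob((im_.max(2)<45).astype(np.uint8)*255,roi,60): print(n,wrect(c_,k,.054),k.min(0),k.max(0))
print('tri', tri([ray(c,(180+338/2,139/2),True),ray(c2,(215+665/3.3,25+158/3.3),True)]))
hsv=cv2.cvtColor(im,cv2.COLOR_RGB2HSV)
k=max(blob(((hsv[...,1]<60)&(hsv[...,2]>40)).astype(np.uint8)*255,(260,128,370,285),2000),key=len); print('lid',wrect(c,k,.047))
E
```

```text
knob [0.61375377 0.06761327 0.054     ] [0.57034041 0.05616548 0.054     ] [0.59204709 0.06188938 0.054     ] 14.772213454198539
screws [[0.6288, 0.1151, 0.026], [0.6452, 0.0254, 0.026], [0.5407, 0.0994, 0.026], [0.5564, 0.0102, 0.026]] [0.59276447 0.06251696 0.026     ]
yaw [np.float64(10.08), np.float64(9.68)] [np.float64(10.36), np.float64(9.99)]
window [0.55611769 0.05627563 0.026     ]
wk [590.5  69.5  40.4   3.9  13.8] [340  51] [345  88]
w2 [590.1  72.8  40.6  10.2  16. ] [408  60] [419  88]
tri (array([0.59422617, 0.06042733, 0.03418461]), [np.float64(0.00022145245683033955), np.float64(0.00022145245683023116)])
lid [ 4.156e+02  7.500e+01  2.083e+02  1.127e+02 -3.000e-01]
```

step_arm --grip_force 30 --rows '[{"tx":0.114,"ty":-0.0115,"tz":-0.04,"rx":0,"ry":0,"rz":5.5,"fingers":0.04},{"tx":0.114,"ty":-0.0115,"tz":-0.08,"rx":0,"ry":0,"rz":5.5,"fingers":0.04},{"tx":0.114,"ty":-0.0115,"tz":-0.12,"rx":0,"ry":0,"rz":5.5,"fingers":0.04},{"tx":0.114,"ty":-0.0115,"tz":-0.15,"rx":0,"ry":0,"rz":5.5,"fingers":0.04},{"tx":0.114,"ty":-0.0115,"tz":-0.175,"rx":0,"ry":0,"rz":5.5,"fingers":0.04},{"tx":0.114,"ty":-0.0115,"tz":-0.175,"rx":0,"ry":0,"rz":5.5,"fingers":0.04},{"tx":0.114,"ty":-0.0115,"tz":-0.175,"rx":0,"ry":0,"rz":5.5,"fingers":0.04},{"tx":0.114,"ty":-0.0115,"tz":-0.175,"rx":0,"ry":0,"rz":5.5,"fingers":0.04}]'

```text
clock: 28.85
tcp_pos: [0.5901, 0.0626, 0.0446]
tool_rot: [-3.115, -0.4, 0.01]
contact_force: [-0.1, -0.1, 0.2]
opening: 0.0401
grasp_force: 0.0
```

```bash
python3 st.py; python3 - <<'E'
from m import *
s=read_state();c=cal('wrist');im=read_camera('wrist')
save(cv2.resize(im[110:310,190:450],None,fx=2,fy=2),'k2')
print(proj(c,[*s['tcp_pos'][:2],.054],True))
E
```

```text
28.85 [590.1  62.6  44.6] yaw 14.65 z [-0.006  0.001 -1.   ] q [-0.08  0.49  1.62  0.    1.04  1.23] 0.04009011264843128
[321.25057864 242.20254304]
```

View pics/k2.png

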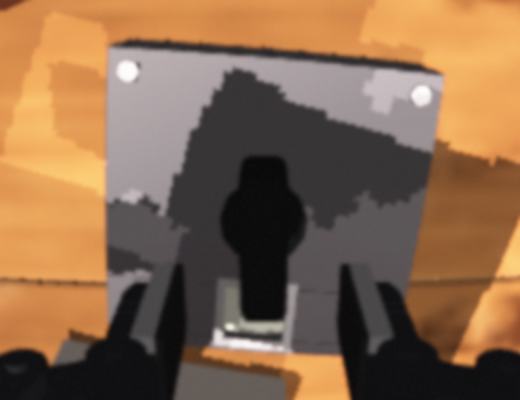

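The knob is centred between the pads (crop x 263 against 262) and parallel to them. Going down and gripping.

step_arm --rows '[{"tx":0.001,"ty":0,"tz":-0.02,"rx":0,"ry":0,"rz":0,"fingers":0.04},{"tx":0.001,"ty":0,"tz":-0.034,"rx":0,"ry":0,"rz":0,"fingers":0.04},{"tx":0.001,"ty":0,"tz":-0.036,"rx":0,"ry":0,"rz":0,"fingers":0.04},{"tx":0.001,"ty":0,"tz":-0.036,"rx":0,"ry":0,"rz":0,"fingers":0.005},{"tx":0.001,"ty":0,"tz":-0.036,"rx":0,"ry":0,"rz":0,"fingers":0.005},{"tx":0.001,"ty":0,"tz":-0.036,"rx":0,"ry":0,"rz":0,"fingers":0.005},{"tx":0.001,"ty":0,"tz":-0.036,"rx":0,"ry":0,"rz":0,"fingers":0.005},{"tx":0.001,"ty":0,"tz":-0.036,"rx":0,"ry":0,"rz":0,"fingers":0.005}]'

```text
clock: 29.57
tcp_pos: [0.5947, 0.0631, 0.0132]
tool_rot: [-3.116, -0.401, -0.004]
contact_force: [-2.7, 4.2, 6.8]
opening: 0.0132
grasp_force: 32.5
```

```bash
python3 st.py
```

```text
29.5667 [594.7  63.1  13.2] yaw 14.66 z [ 0.003  0.001 -1.   ] q [-0.08  0.53  1.64  0.    0.96  1.23] 0.013201897254832031
```

step_arm --rows '[{"tx":0,"ty":0,"tz":0,"rx":0,"ry":0,"rz":5,"fingers":0.005},{"tx":0,"ty":0,"tz":0,"rx":0,"ry":0,"rz":10,"fingers":0.005},{"tx":0,"ty":0,"tz":0,"rx":0,"ry":0,"rz":15,"fingers":0.005},{"tx":0,"ty":0,"tz":0,"rx":0,"ry":0,"rz":20,"fingers":0.005},{"tx":0,"ty":0,"tz":0,"rx":0,"ry":0,"rz":25,"fingers":0.005},{"tx":0,"ty":0,"tz":0,"rx":0,"ry":0,"rz":30,"fingers":0.005},{"tx":0,"ty":0,"tz":0,"rx":0,"ry":0,"rz":35,"fingers":0.005},{"tx":0,"ty":0,"tz":0,"rx":0,"ry":0,"rz":40,"fingers":0.005},{"tx":0,"ty":0,"tz":0,"rx":0,"ry":0,"rz":45,"fingers":0.005}]'

```text
clock: 30.32
tcp_pos: [0.5941, 0.0639, 0.0132]
tool_rot: [-2.721, -1.568, -0.004]
contact_force: [-4.5, 6.5, 8.1]
opening: 0.0135
grasp_force: 32.7
```

```bash
python3 st.py
```

```text
30.3167 [594.1  63.9  13.2] yaw 59.89 z [ 0.002  0.002 -1.   ] q [-0.08  0.53  1.65  0.    0.96  0.44] 0.013479072346442973
```

step_arm --rows '[{"tx":-0.001,"ty":0.001,"tz":0,"rx":0,"ry":0,"rz":5,"fingers":0.005},{"tx":-0.001,"ty":0.001,"tz":0,"rx":0,"ry":0,"rz":10,"fingers":0.005},{"tx":-0.001,"ty":0.001,"tz":0,"rx":0,"ry":0,"rz":15,"fingers":0.005},{"tx":-0.001,"ty":0.001,"tz":0,"rx":0,"ry":0,"rz":20,"fingers":0.005},{"tx":-0.001,"ty":0.001,"tz":0,"rx":0,"ry":0,"rz":25,"fingers":0.005},{"tx":-0.001,"ty":0.001,"tz":0,"rx":0,"ry":0,"rz":30,"fingers":0.005},{"tx":-0.001,"ty":0.001,"tz":0,"rx":0,"ry":0,"rz":35,"fingers":0.005},{"tx":-0.001,"ty":0.001,"tz":0,"rx":0,"ry":0,"rz":40,"fingers":0.005},{"tx":-0.001,"ty":0.001,"tz":0,"rx":0,"ry":0,"rz":45,"fingers":0.005}]'

```text
clock: 31.07
tcp_pos: [0.5931, 0.0641, 0.0132]
tool_rot: [1.914, 2.49, 0.002]
contact_force: [-4.1, 3.2, 8.8]
opening: 0.0134
grasp_force: 32.7
```

step_arm --rows '[{"tx":0,"ty":0,"tz":0,"rx":0,"ry":0,"rz":6,"fingers":0.005},{"tx":0,"ty":0,"tz":0,"rx":0,"ry":0,"rz":12,"fingers":0.005},{"tx":0,"ty":0,"tz":0,"rx":0,"ry":0,"rz":18,"fingers":0.005},{"tx":0,"ty":0,"tz":0,"rx":0,"ry":0,"rz":24,"fingers":0.005},{"tx":0,"ty":0,"tz":0,"rx":0,"ry":0,"rz":30,"fingers":0.005},{"tx":0,"ty":0,"tz":0,"rx":0,"ry":0,"rz":36,"fingers":0.005},{"tx":0,"ty":0,"tz":0,"rx":0,"ry":0,"rz":42,"fingers":0.005},{"tx":0,"ty":0,"tz":0,"rx":0,"ry":0,"rz":49,"fingers":0.005},{"tx":0,"ty":0,"tz":0,"rx":0,"ry":0,"rz":49.1,"fingers":0.005},{"tx":0,"ty":0,"tz":0,"rx":0,"ry":0,"rz":49.1,"fingers":0.005}]'

```text
clock: 31.9
tcp_pos: [0.5923, 0.0635, 0.0131]
tool_rot: [-0.712, -3.06, 0.0]
contact_force: [-6.4, 0.6, 10.4]
opening: 0.0135
grasp_force: 32.9
```

```bash
python3 st.py
```

```text
31.9 [592.3  63.5  13.1] yaw 153.81 z [-0. -0. -1.] q [-0.08  0.53  1.65 -0.    0.96 -1.19] 0.013498938508265557
```

Releasing, rising and moving back to look at the window.

step_arm --rows '[{"tx":0,"ty":0,"tz":0,"rx":0,"ry":0,"rz":0,"fingers":0.035},{"tx":0,"ty":0,"tz":0,"rx":0,"ry":0,"rz":0,"fingers":0.035},{"tx":0,"ty":0,"tz":0,"rx":0,"ry":0,"rz":0,"fingers":0.035},{"tx":0,"ty":0,"tz":0.03,"rx":0,"ry":0,"rz":0,"fingers":0.035},{"tx":0,"ty":0,"tz":0.06,"rx":0,"ry":0,"rz":0,"fingers":0.035},{"tx":0,"ty":0,"tz":0.1,"rx":0,"ry":0,"rz":0,"fingers":0.035},{"tx":0,"ty":0,"tz":0.1,"rx":0,"ry":0,"rz":0,"fingers":0.035}]'

```text
clock: 32.48
tcp_pos: [0.5981, 0.063, 0.1191]
tool_rot: [0.71, 3.046, 0.003]
contact_force: [1.8, 0.8, 0.4]
opening: 0.0346
grasp_force: 0.0
```

```bash
python3 st.py; python3 - <<'E'
from m import *
s=read_state();c=cal('wrist');im=read_camera('wrist');cs=cal('scene');sc=read_camera('scene')
pickle.dump((s,c,im,cs,sc,cal('top'),read_camera('top')),open('fin.pkl','wb'))
print(proj(c,[.556,.0563,.026],True),proj(cs,[.556,.0563,.026]),proj(cs,[.43,.074,.05]))
E
```

```text
32.4833 [598.1  63.  119.1] yaw 153.75 z [ 0.014 -0.001 -1.   ] q [-0.08  0.41  1.54 -0.    1.17 -1.19] 0.034628335417752905
[290.99105668 150.41048973] [338.60493006 157.86244582] [374.45318308 165.4639594 ]
```

```bash
cat > win.py <<'E'
from m import *
def win(c,im,w=True,n=340,yaw=10.,ctr=(.5567,.0562),half=.017):
    a=np.radians(yaw);ex=np.array([np.cos(a),np.sin(a)]);ey=np.array([-np.sin(a),np.cos(a)])
    mp=np.zeros((n,n,2),np.float32)
    for i in range(n):
        for j in range(n):
            p=np.array(ctr)+ex*half*(1-2*i/(n-1))+ey*half*(1-2*j/(n-1))
            mp[i,j]=proj(c,[*p,.026],w)
    return cv2.remap(im,mp,None,cv2.INTER_CUBIC)
E
python3 - <<'E'
from win import *
s,c,im,cs,sc,ct,tp=pickle.load(open('fin.pkl','rb'))
W=win(c,im); cv2.imwrite('W.png',W[:,:,::-1]); g=W.max(2)
h,w=g.shape
print(cv2.resize(g,(34,34),interpolation=cv2.INTER_AREA).astype(int)//10)
E
```

```text
[[ 5  5  5 ...  7  7  7]
 [ 5  5  5 ...  7  7  7]
 [ 5  5  5 ...  7  7  7]
 ...
 [ 6  7  7 ... 12  8  7]
 [ 7  7  8 ... 10  8  7]
 [10 10 10 ... 13 12 11]]
```

```bash
python3 - <<'E'
from win import *
g=cv2.imread('W.png').max(2)
for r in cv2.resize(g,(34,34),interpolation=cv2.INTER_AREA)//10: print(' '.join(f'{v:2d}' for v in r))
E
```

```text
5  5  5  5  4  4  3  3  2  3  5  6  7  7  7  7  7  7  7  7  7  7  7  7  7  7  7  7  7  7  7  7  7  7
 5  5  5  5  5  5  5  4  4  5  7  8  8  8  8  8  8  8  8  8  8  8  8  7  7  8  8  8  8  8  7  7  7  7
 5  5  5  6  6  6  7  6  6  8 10 11 11 10 10 10 11 11 11 10 11 10 10 10 10 10 10 10  9  9  8  7  7  7
 5  5  6  7  8  8  8  8  8 10 12 13 13 13 12 13 13 13 13 13 13 13 13 12 12 13 13 12 12 11  9  8  7  7
 4  5  6  7  8  9  8  8  9 11 12 13 13 13 13 13 13 13 14 13 13 13 13 13 13 13 13 13 13 12 10  8  7  7
 4  5  6  7  8  9  9 10 10 11 12 13 13 13 13 12 12 13 13 13 12 13 13 13 13 12 12 13 13 13 10  8  7  7
 4  5  6  7  8  9 11 13 13 13 13 14 14 15 14 14 14 15 15 14 14 13 14 14 14 11 10 11 13 13 10  8  7  7
 4  5  6  7  9 11 14 15 14 12 12 14 16 16 16 16 16 16 16 16 14 13 12 14 14 11  8 11 13 12 10  8  7  7
 5  5  6  7  9 11 14 13 10  8  8 12 15 16 16 16 17 16 16 14 11  8  8 11 13 10  8 11 13 12 10  8  7  7
 5  5  6  7  9 11 12  9  5  3  4  8 13 15 16 16 17 16 15 11  7  4  4  8 10  9  8 11 13 12 10  8  7  7
 5  5  6  7  9 10 11  7  3  1  3  7 12 15 16 16 17 16 14  9  4  1  2  5  9  9  9 
[... 1666 characters left out ...]
5 19 23 25 25 25 25 25 25 24 24 23 23 22 21 20 19 18 16 15 15 14 14 14 14 13 10  8  7  7
 5  7  9 12 14 19 24 25 25 25 25 25 25 25 25 25 25 25 24 24 24 23 22 20 18 18 16 15 15 13 10  8  7  7
 6  7  8 10 13 19 23 24 24 24 24 24 23 23 24 24 24 24 24 23 24 24 22 20 19 20 19 18 18 15 13 10  8  8
 6  7  8  8 10 16 21 21 21 20 20 20 19 19 20 21 22 22 21 21 21 21 20 18 17 19 19 19 19 18 16 13  9  8
 6  7  7  7  9 14 18 18 18 17 17 17 17 17 17 17 18 18 17 17 18 18 18 17 16 17 17 17 17 17 16 12  8  7
 7  7  8  9 12 14 16 16 15 14 13 13 13 12 13 15 16 15 14 13 13 13 14 14 15 15 15 14 14 13 12 10  8  7
10 10 10 13 18 19 19 19 18 17 16 14 13 13 15 18 19 18 17 16 15 14 14 16 18 20 19 18 17 16 15 13 12 11
```

The ray-cast window shows four dots (2x2, 12 mm apart), about 1.5 mm towards +y of the frame centre and the square turned about 3° clockwise, so the drum needs roughly 2.5° more counter-clockwise. Regripping and turning.

step_arm --rows '[{"tx":0,"ty":0,"tz":-0.03,"rx":0,"ry":0,"rz":0,"fingers":0.035},{"tx":0,"ty":0,"tz":-0.06,"rx":0,"ry":0,"rz":0,"fingers":0.035},{"tx":0,"ty":0,"tz":-0.085,"rx":0,"ry":0,"rz":0,"fingers":0.035},{"tx":0,"ty":0,"tz":-0.1,"rx":0,"ry":0,"rz":0,"fingers":0.035},{"tx":0,"ty":0,"tz":-0.1,"rx":0,"ry":0,"rz":0,"fingers":0.035},{"tx":0,"ty":0,"tz":-0.1,"rx":0,"ry":0,"rz":0,"fingers":0.005},{"tx":0,"ty":0,"tz":-0.1,"rx":0,"ry":0,"rz":0,"fingers":0.005},{"tx":0,"ty":0,"tz":-0.1,"rx":0,"ry":0,"rz":0,"fingers":0.005},{"tx":0,"ty":0,"tz":-0.1,"rx":0,"ry":0,"rz":0,"fingers":0.005},{"tx":0,"ty":0,"tz":-0.1,"rx":0,"ry":0,"rz":0,"fingers":0.005}]'

```text
clock: 33.47
tcp_pos: [0.5928, 0.0633, 0.0111]
tool_rot: [-0.713, -3.059, 0.0]
contact_force: [0.2, -0.9, -8.7]
opening: 0.0132
grasp_force: 32.9
```

step_arm --rows '[{"tx":0,"ty":0,"tz":0,"rx":0,"ry":0,"rz":1.2,"fingers":0.005},{"tx":0,"ty":0,"tz":0,"rx":0,"ry":0,"rz":2.6,"fingers":0.005},{"tx":0,"ty":0,"tz":0,"rx":0,"ry":0,"rz":2.6,"fingers":0.005},{"tx":0,"ty":0,"tz":0,"rx":0,"ry":0,"rz":2.6,"fingers":0.005}]'

```text
clock: 33.8
tcp_pos: [0.5927, 0.0632, 0.0111]
tool_rot: [-0.643, -3.075, 0.0]
contact_force: [0.7, -2.1, -9.6]
opening: 0.0131
grasp_force: 32.9
```

step_arm --rows '[{"tx":0,"ty":0,"tz":0,"rx":0,"ry":0,"rz":0,"fingers":0.035},{"tx":0,"ty":0,"tz":0,"rx":0,"ry":0,"rz":0,"fingers":0.035},{"tx":0,"ty":0,"tz":0,"rx":0,"ry":0,"rz":0,"fingers":0.035},{"tx":0,"ty":0,"tz":0.03,"rx":0,"ry":0,"rz":0,"fingers":0.035},{"tx":0,"ty":0,"tz":0.06,"rx":0,"ry":0,"rz":0,"fingers":0.035},{"tx":0.01,"ty":-0.03,"tz":0.1,"rx":0,"ry":0,"rz":0,"fingers":0.035},{"tx":0.02,"ty":-0.04,"tz":0.1,"rx":0,"ry":0,"rz":0,"fingers":0.035},{"tx":0.02,"ty":-0.04,"tz":0.1,"rx":0,"ry":0,"rz":0,"fingers":0.035},{"tx":0.02,"ty":-0.04,"tz":0.1,"rx":0,"ry":0,"rz":0,"fingers":0.035}]'

```text
clock: 34.55
tcp_pos: [0.6142, 0.0227, 0.1128]
tool_rot: [0.645, 3.071, 0.001]
contact_force: [0.0, 1.2, -0.1]
opening: 0.0354
grasp_force: 0.0
```

```bash
python3 st.py; python3 - <<'E'
from win import *
s=read_state();c=cal('wrist');im=read_camera('wrist');cs=cal('scene');sc=read_camera('scene')
pickle.dump((s,c,im,cs,sc),open('fin2.pkl','wb')); print((-c['R'].T@c['t']).round(3))
W=win(c,im); g=W.max(2); cv2.imwrite('W2.png',W[:,:,::-1])
for k in blob((g<70).astype(np.uint8)*255,(60,60,260,280),500,3000): print('dot mm col,row',(cen(k)/10).round(2))
for r in cv2.resize(g,(34,34),interpolation=cv2.INTER_AREA)[[5,16,24]]//10: print(' '.join(f'{v:2d}' for v in r))
print(cv2.resize(g,(34,34),interpolation=cv2.INTER_AREA)[:,15]//10)
sx=cv2.resize(sc[130:200,300:440],(790,300),interpolation=cv2.INTER_CUBIC)
b=np.zeros((300,790,3),np.uint8); b[:,:300]=cv2.resize(W,(300,300)); b[:,300:790]=cv2.resize(im[50:350,75:565],(490,300))
save(np.vstack([sx,b]),'f')
E
```

```text
34.55 [614.2  22.7 112.8] yaw 156.26 z [ 0.004 -0.    -1.   ] q [-0.14  0.44  1.51  0.    1.19 -1.3 ] 0.03535652150479513
[0.54  0.055 0.279]
dot mm col,row [24.   22.38]
dot mm col,row [24.2  10.26]
16 17 22 25 25 25 24 23 23 23 23 23 23 23 24 24 24 24 23 23 23 22 15 10  9  9  9  9  9  8  6  5  4  4
19 18 21 24 25 24 24 25 25 25 25 25 25 25 25 25 25 25 25 25 22 15 11 11 11 11 10  9  9  8  6  5  5  5
19 20 22 24 25 23 22 24 25 23 18 14 13 14 20 24 25 21 13 11 11 10  8  6  5  6  8  9  9  8  6  7  7  8
[15 18 23 25 25 24 24 25 25 25 25 25 25 25 25 25 25 25 25 25 25 24 24 24
 24 25 25 24 24 21 16 10 10 16]
```

View pics/f.png

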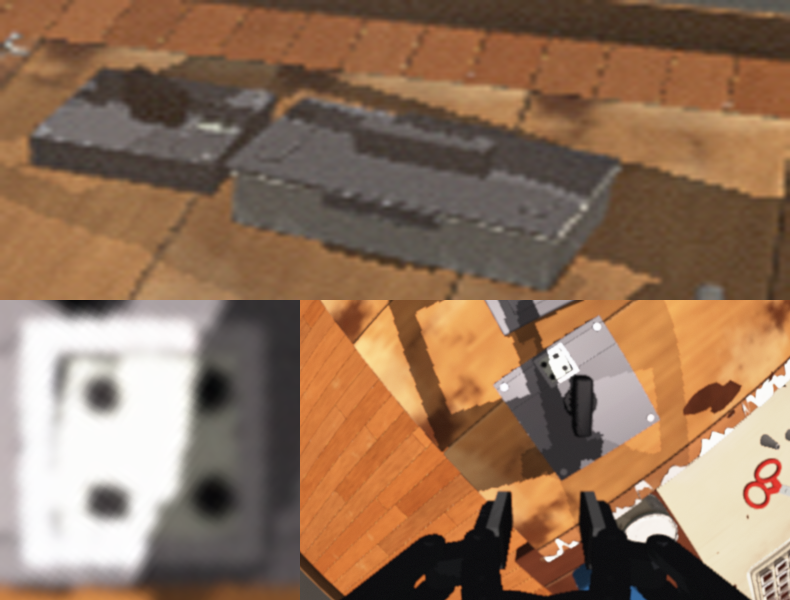

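The lid sits flush on the tub with the clip down, and the window shows four dots. In this nearly overhead view the dots are about 1.2 mm past centre (158 against 147) and the square is turned about 2° too far. My earlier reading was parallax, so I'm turning back 1.8°.

step_arm --rows '[{"tx":-0.02,"ty":0.04,"tz":0,"rx":0,"ry":0,"rz":0,"fingers":0.035},{"tx":-0.02,"ty":0.04,"tz":0,"rx":0,"ry":0,"rz":0,"fingers":0.035},{"tx":-0.02,"ty":0.04,"tz":-0.03,"rx":0,"ry":0,"rz":0,"fingers":0.035},{"tx":-0.02,"ty":0.04,"tz":-0.06,"rx":0,"ry":0,"rz":0,"fingers":0.035},{"tx":-0.02,"ty":0.04,"tz":-0.09,"rx":0,"ry":0,"rz":0,"fingers":0.035},{"tx":-0.02,"ty":0.04,"tz":-0.099,"rx":0,"ry":0,"rz":0,"fingers":0.035},{"tx":-0.02,"ty":0.04,"tz":-0.099,"rx":0,"ry":0,"rz":0,"fingers":0.035}]'

```text
clock: 35.23
tcp_pos: [0.5891, 0.0645, 0.0086]
tool_rot: [-0.641, -3.067, 0.001]
contact_force: [0.0, -0.4, -0.7]
opening: 0.0353
grasp_force: 0.0
```

step_arm --rows '[{"tx":0,"ty":0,"tz":0,"rx":0,"ry":0,"rz":0,"fingers":0.005},{"tx":0,"ty":0,"tz":0,"rx":0,"ry":0,"rz":0,"fingers":0.005},{"tx":0,"ty":0,"tz":0,"rx":0,"ry":0,"rz":0,"fingers":0.005},{"tx":0,"ty":0,"tz":0,"rx":0,"ry":0,"rz":0,"fingers":0.005},{"tx":0,"ty":0,"tz":0,"rx":0,"ry":0,"rz":0,"fingers":0.005},{"tx":0,"ty":0,"tz":0,"rx":0,"ry":0,"rz":-1,"fingers":0.005},{"tx":0,"ty":0,"tz":0,"rx":0,"ry":0,"rz":-1.8,"fingers":0.005},{"tx":0,"ty":0,"tz":0,"rx":0,"ry":0,"rz":-1.8,"fingers":0.005},{"tx":0,"ty":0,"tz":0,"rx":0,"ry":0,"rz":-1.8,"fingers":0.005}]'

```text
clock: 35.98
tcp_pos: [0.5934, 0.0631, 0.0134]
tool_rot: [0.693, 3.062, -0.0]
contact_force: [-3.6, -3.0, 6.0]
opening: 0.0134
grasp_force: 33.7
```

step_arm --rows '[{"tx":0,"ty":0,"tz":0,"rx":0,"ry":0,"rz":0,"fingers":0.035},{"tx":0,"ty":0,"tz":0,"rx":0,"ry":0,"rz":0,"fingers":0.035},{"tx":0,"ty":0,"tz":0,"rx":0,"ry":0,"rz":0,"fingers":0.035},{"tx":0,"ty":0,"tz":0.03,"rx":0,"ry":0,"rz":0,"fingers":0.035},{"tx":0,"ty":0,"tz":0.06,"rx":0,"ry":0,"rz":0,"fingers":0.035},{"tx":0.01,"ty":-0.03,"tz":0.1,"rx":0,"ry":0,"rz":0,"fingers":0.035},{"tx":0.02,"ty":-0.04,"tz":0.1,"rx":0,"ry":0,"rz":0,"fingers":0.035},{"tx":0.02,"ty":-0.04,"tz":0.1,"rx":0,"ry":0,"rz":0,"fingers":0.035},{"tx":0.02,"ty":-0.04,"tz":0.1,"rx":0,"ry":0,"rz":0,"fingers":0.035}]'

```text
clock: 36.73
tcp_pos: [0.6138, 0.0228, 0.1127]
tool_rot: [0.694, 3.062, 0.001]
contact_force: [-1.2, 0.6, 0.0]
opening: 0.0353
grasp_force: 0.0
```

```bash
python3 st.py; python3 - <<'E'
from win import *
c=cal('wrist');im=read_camera('wrist')
W=win(c,im); g=W.max(2).astype(np.uint8)
D=[]
for x0,x1 in((80,150),(200,280)):
  for y0,y1 in((60,150),(180,270)):
    p=g[y0:y1,x0:x1].astype(float); w=np.clip(p.min()+40-p,0,None); yy,xx=np.mgrid[y0:y1,x0:x1]; D.append(((xx*w).sum()/w.sum()/10,(yy*w).sum()/w.sum()/10))
D=np.array(D);print(D.round(2),D.mean(0))
print('tilt',np.degrees(np.arctan2(-(D[2:]-D[:2])[:,1].mean(),(D[2:]-D[:2])[:,0].mean())),np.degrees(np.arctan2((D[[1,3]]-D[[0,2]])[:,0].mean(),(D[[1,3]]-D[[0,2]])[:,1].mean())))
for r in cv2.resize(g,(34,34),interpolation=cv2.INTER_AREA)[[5,16]]//10: print(' '.join(f'{v:2d}' for v in r))
E
```

```text
36.7333 [613.8  22.8 112.7] yaw 154.45 z [ 0.002  0.    -1.   ] q [-0.14  0.45  1.51  0.    1.19 -1.27] 0.03527194319846626
[[10.44 10.4 ]
 [10.59 22.7 ]
 [23.14 10.43]
 [22.79 22.58]] [16.74154349 16.52708563]
tilt 0.20307640703048827 -0.471372471014126
16 17 21 24 25 24 23 23 23 23 23 22 22 23 24 24 24 24 24 24 23 22 17 10  8  8  9  9  9  8  6  4  4  4
19 18 21 24 25 23 23 24 25 25 25 25 25 25 25 25 25 25 25 25 22 15 11 11 11 11 10  9  9  8  6  5  5  5
```

```bash
python3 -c "
from cell import *
print(finish_job())"
```

```text
the job is handed in; nothing more can be done
None
```

I handed the job in: all four pralines lie in a single layer in the tub, the lid is pressed home (no further give at 30 N; I saw only one clip, and it was down), and the counter's window shows four centred dots.

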